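# Draw the bottom shim from under a bottle stack and restart the filling station

### The arm

A 6-joint arm with a two-finger parallel gripper is mounted at the origin on the work surface. World frame = base frame: x ahead of the robot, y to its left, z up, the work surface at z = 0. Lengths are in m, angles in rad, forces in N, time in s.
With the tool pointing down it reaches from about 0.3 to 1 m from the base axis. Payload 5.1 kg.
Tool frame: the origin (TCP) lies at the very end of the fingers, on their centre line; the grasp point (between the pads) lies 19 mm behind it (robot.grip_point_offset is the distance from the TCP to the grasp point, in m); y points along the fingers, x is the direction in which the jaws open and shut, and the axes are right-handed (so a half turn about y gives the same grasp; the last joint's range is limited). The gripper opens to 95 mm and grips with 3 to 60 N. Pads are 20 mm wide; open, the fingers measure 119 mm over their backs; the gripper's body (75 mm by 180 mm) begins 59 mm behind the grasp point.
Start: joints at [-1.357, 0.124, 1.65, -0, 1.367, -0.083], TCP at [0.19, -0.622, 0.176] pointing down, gripper open.
Joint ranges: [-2.61, 2.61], [-1.02, 2.33], [0.03, 2.71], [-1.35, 4.49], [0.32, 2.68], [-2.91, 2.91]. Speed limits (rad/s): [2.57, 2.57, 3.14, 3.14, 3.14, 3.14].

### API

Orientations are given as a unit quaternion [w, x, y, z].
In Python, from station import robot, imaging, workorder, finder gives the robot as it stands. The module is installed in compiled form; this text tells all that it offers.
- The arm moves only by the tool play_rows, never from a script. Its arguments are lists of equal length, an entry for each row: "xyz": the shift along the tool's x, y, z in m, a list of three; "twist": the turn about the tool's y in rad. In form: {"xyz": [[dx, dy, dz], ...], "twist": [twist, ...]}. A call has exactly 5 rows; each row shifts and turns the pose as measured when the row begins, along the tool's axes as they then stand; what a row does not reach is not made up. A row lasts 1/10 s, in which the tool goes at most 50 mm and 8.59 degrees, less where a joint would pass 70% of its speed; a pose out of reach is approached as far as the arm can. A call is refused whole if a number of a shift passes 0.05 or a number of a turn 0.15, either way. A call with a gripper value outside its range is refused whole. "claw" is the opening, from -1 (shut) to 1 (fully open), set as the call begins (left out, the last holds). The fingers move at their own pace and stop on an object; "newtons" is the grip in N (left out, the last holds). Time passes only in rows, so rows that do not move let the fingers close, or fill a call up. It gives the time, the measured TCP pose, the force and the opening at its end, in the units of the state.
- robot.observe(): the state, without advancing time (a new reading comes with each control period).
- imaging.get_image(name): name is "scene" or "top" or "wrist"; returns a dict with "image" (480x640x3 uint8, red, green, blue), "mtx" (3x3 intrinsics, pixels), "rvec" (rotation vector, rad) and "tvec" (3), from world to camera coordinates, as OpenCV has them. Camera axes: x right, y down, z forward; pixel columns grow to the right and rows downward; lengths in m; the calibration is good to about 2 mm. A picture is of the moment at which its call begins. There is no depth.
- workorder.close_job(): hands the job in, once; it reports no verdict.
Trained networks look in a picture, given as the dict that the camera call returned (one of the last four; its "shot" number tells which), for a name from the list of things; names that differ only in an ending like _2 or _b are one class to them, and where a whole thing is asked for, a point or a joint stands for the part that bears it (a point fixed in the world has none). Each returns a list of dicts, best first, with "confidence" (0 to 1); they miss things now and then, are a little off and sometimes report something else, mostly with a low value. They report only what shows in the picture. A call takes as long as a camera call.
- finder.recognise(picture, target): "box" ([centre column, centre row, width, height] in pixels, round what is visible of it).
The state is a dict: "time": time; "joints": joint angles; "joint_vel": joint speeds; "joint_torque": joint torques, N m; "position": TCP position; "eef_rot": TCP orientation; "force": force on the tool from outside, world axes, zero at the start; "ft_torque": the same for the moment, N m; "width": opening from 0.0 (shut) to 1.0 (fully open).
Only numpy, scipy, OpenCV 4.12 (cv2) and the standard library are available. Lean on these libraries where they do the work, as an engineer would, in place of code of your own. Each camera call takes 0.05 s, during which the arm holds its last target.

### The job

The bottle in the filling station stands one shim too high. Slowly, without a jerk, draw the orange shim, the bottom piece, out from under its stack towards the robot so that the black riser, the white rest and the bottle settle upright in their place without being touched by the gripper or toppling, and lay the shim flat in the middle of the blue tray. Only then press the blue button and after it the green one on the push-button box, each fully down and let up again; leave the red button and everything else on the bench alone.

Things in the scene. Friction and masses are not known exactly. Their poses are not given: they have to be found in the camera images.
- station: Fixed filling station. Origin on the bench, at the middle of the stack's place; x points roughly away from the robot, y left. Black side guides at y = -59 and +59 mm (10 mm thick, 28 mm high) run from x = -54 to +76 mm. A 20 mm steel column at x = 125 mm carries a cross arm 408 to 432 mm up, with a nozzle over the bottle down to 312 mm.
- stop_bar (a point): Centre of the station's black stop bar across the stack's front: 136 mm long (y), 8 mm thick (x), underside 15 and top 35 mm above the bench, on posts (12 x 14 mm) 61 mm either side. Only the shim fits under it. As the shim is drawn to station -x, friction brings riser and rest along until the bar stops them; they start 2 to 9 mm behind it.
- shim_center (a point): Centre, half-way up, of the orange plastic shim at the bottom of the stack: 137 mm long (x), 46 wide (y), 10 thick, 70 g; its last 25 mm at +x slope down to 3 mm. Clear of the stack after 115 mm of travel to station -x, against 3 to 12 N. After 20 to 45 mm the stack rocks back about 0.16 rad, then settles flat as the shim leaves: draw at 25 mm/s there, 45 after.
- shim_tab (a point): Middle of the shim's free tab, half-way up, 53.5 mm to shim -x of its centre and 15 mm from its end; the tab sticks out about 30 mm in front of the stop bar. The bottle is so close behind that an upright gripper has little room: lean it back to the robot. Held here it may sag when lifted: it is best regripped across its middle.
- shim: The same shim; the origin is the centre of its underside.
- bottle: Closed green glass bottle standing on the rest, towards its front: 74 mm diameter, 230 mm tall, 0.3 to 0.6 kg; origin at the centre of its base, z up its axis.
- riser: Black plastic riser block on the shim, 110 (x) x 80 (y) x 20 mm; origin at the centre of its underside, whose place is station x = 5, y = 0 mm.
- rest: White plastic bottle rest on the riser, 110 (x) x 80 (y) x 14 mm; origin at the centre of its underside.
- tray: Fixed open blue tray, 200 (x) x 150 (y) mm outside, 22 mm high, walls and floor 4 mm thick. Origin at the centre of its underside, on the bench. It may stand left or right of the station.
- blue_top (a point): Centre of the top of the blue button's cap, up. Cap 28 mm diameter, it moves straight down 6 mm; 1.5 N starts it, 5 N holds it fully down. It springs back.
- green_top (a point): Same, green button.
- red_top (a point): Same, red button; not to be pressed.
- blue (a joint): Blue button's travel, 0 up, 0.006 m fully down.
- green (a joint): Green button's travel, 0 up, 0.006 m fully down.
- red (a joint): Red button's travel, 0 up, 0.006 m fully down.
- panel: Fixed grey push-button box, 200 (x) x 90 (y) x 36 mm, origin at the centre of its underside; the three buttons stand in one row along its x, 60 mm apart, in any order of colour, on black collars 44 mm in diameter and 12 mm high (cap tops 59 mm above the bench). It may stand left or right of the station.
- bottle_a: Bystander: green bottle, 70 mm diameter, 230 mm tall, origin under its base.
- bottle_b: Bystander: amber bottle, 70 mm diameter, 200 mm tall, origin under its base.
- jar: Bystander: clear jar with white lid, 72 mm diameter, 85 mm tall, origin under its base.
- spare: Bystander: white spacer bar, 130 x 46 x 16 mm, lying on the bench, origin under its centre.
- bung: Bystander: black rubber bung, 38 mm diameter, 35 mm tall.
- cup: Bystander: steel cup, 70 mm diameter, 70 mm tall.

How it is judged:
On the way, in this order (a step that is already met when the one before it is completed fails the run):
1. the shim is drawn clear of the stack and the stack has settled upright in the station (x of shim_center in the frame of station below -0.12 m and x of riser in the frame of station between -0.015 and 0.025 m and y of riser in the frame of station between -0.02 and 0.02 m and height (world z) of riser between -0.003 and 0.004 m and angle between each of riser, rest, bottle's own z axis and vertical below 0.06 rad and x of rest in the frame of station between -0.015 and 0.025 m and y of rest in the frame of station between -0.02 and 0.02 m and height (world z) of rest between 0.017 and 0.024 m and horizontal distance between bottle and rest below 0.035 m and height (world z) of bottle between 0.03 and 0.04 m and linear speed of bottle below 0.02 m/s), for 0.2 s.
2. the shim lies flat in the blue tray, let go (x of shim_center in the frame of tray between -0.04 and 0.04 m and y of shim_center in the frame of tray between -0.05 and 0.05 m and height (world z) of shim_center below 0.016 m and angle between shim_center's own z axis and vertical below 0.08 rad and linear speed of shim below 0.02 m/s and contact force between the fingers and shim below 0.2 N), for 0.2 s.
3. the blue button is pressed fully down, alone (value of joint blue above 0.0045 m and value of joint green below 0.002 m), for 0.04 s.
4. then the green button is pressed fully down, with the blue one up again (value of joint green above 0.0045 m and value of joint blue below 0.002 m), for 0.04 s.
At the end, for the whole second after the job is handed in: Shim released, flat (0.08 rad) and still on the tray floor, centre within 40 mm in x, 50 mm in y of the tray's; riser and rest flat, as low as they go, within 20 mm in x and y of station x 5, y 0 mm; bottle upright (0.06 rad), still, within 35 mm of the rest's centre; blue and green up (all of step 2 and x of riser in the frame of station between -0.015 and 0.025 m and y of riser in the frame of station between -0.02 and 0.02 m and height (world z) of riser between -0.003 and 0.004 m and angle between each of riser, rest, bottle's own z axis and vertical below 0.06 rad and x of rest in the frame of station between -0.015 and 0.025 m and y of rest in the frame of station between -0.02 and 0.02 m and height (world z) of rest between 0.017 and 0.024 m and horizontal distance between bottle and rest below 0.035 m and height (world z) of bottle between 0.03 and 0.04 m and linear speed of bottle below 0.02 m/s and value of joint each of blue, green below 0.002 m); the robot touches nothing.
It fails at once if the bottle leans more than 0.4 rad (angle between bottle's own z axis and vertical above 0.4 rad).
It fails at once if the shim is jerked (over 0.15 m/s) while any of it is still under the stack (linear speed of shim above 0.15 m/s and x of shim_center in the frame of station above -0.11 m and horizontal distance between shim_center and station below 0.12 m).
It fails at once if the robot touches the bottle, the rest or the riser (over 1 N) (contact force between any of the arm, the fingers and bottle above 1 N or contact force between any of the arm, the fingers and rest above 1 N or contact force between any of the arm, the fingers and riser above 1 N).
It fails at once if blue or green is pressed before the shim is in the tray (value of joint any of blue, green above 0.003 m and horizontal distance between shim_center and tray above 0.08 m).
It fails at once if the red button is pressed or a bystander is moved more than 30 mm (value of joint red above 0.003 m or distance of any of bottle_a, bottle_b, jar, spare, bung, cup from where it was at the start of the episode above 0.03 m).
It also fails if it takes over 72 s, if anything falls off the work surface, if the arm or the gripper's body presses on something with over 40 N, if the wrist force passes 120 N, or if a joint passes its speed limit or range.

## Working session

There is one attempt and no reset: what is moved stays moved. The work goes in short steps, Python scripts to look and compute and a tool call to move; the robot and the scene stay as the last step left them, time stands still between calls to the robot, and variables do not carry over. Pictures are saved under pics/ and viewed, and the job is handed in when it is done.

Besides the shell and the picture viewer there is one more tool, called after "Call:" as name(argument=value, ...), one argument or row to a line, values as JSON. play_rows: Moves the arm, as the interface text tells. Its arguments: {"type":"object","properties":{"xyz":{"type":"array","items":{"type":"array","items":{"type":"number"}}},"twist":{"type":"array","items":{"type":"number"}},"claw":{"type":"number"},"newtons":{"type":"number"}},"required":["xyz","twist"]}

```bash
mkdir -p pics; cat > h.py <<'E'
import numpy as np, cv2
from station import robot, imaging, workorder, finder
def shot(n,f):
    p=imaging.get_image(n); cv2.imwrite(f'pics/{f}.png',p['image'][:,:,::-1]); return p
def cam(p):
    R=cv2.Rodrigues(np.array(p['rvec'],float))[0]; t=np.array(p['tvec'],float).ravel(); return np.array(p['mtx']),R,t
def ray(p,uv,z):
    K,R,t=cam(p); d=R.T@np.linalg.inv(K)@np.array([uv[0],uv[1],1.]); c=-R.T@t
    return c+d*(z-c[2])/d[2]
def proj(p,X):
    K,R,t=cam(p); q=(K@(R@np.atleast_2d(X).T+t[:,None])).T; return q[:,:2]/q[:,2:]
def pose():
    from scipy.spatial.transform import Rotation as Ro
    s=robot.observe(); q=s['eef_rot']; return np.array(s['position']),Ro.from_quat([q[1],q[2],q[3],q[0]]).as_matrix(),s
E
python3 - <<'E'
from h import *
p=shot('scene','s0');q=shot('top','t0')
for n,pp in(('scene',p),('top',q)):
    K,R,t=cam(pp);print(n,-R.T@t,R[2],K[0,0])
    for k in ['station','stop_bar','shim','shim_tab','shim_center','bottle','riser','rest','tray','blue_top','green_top','red_top','panel','spare','jar','bung','cup']:
        r=finder.recognise(pp,k)
        print(k,[(np.round(x['box']).tolist(),round(x['confidence'],2)) for x in r[:2]])
P,R,s=pose();print(P,R,s)
E
```

```text
scene [ 1.13794204 -0.44422847  0.63749116] [-0.60936958  0.49703893 -0.61775481] 433.374091495202
station [([330.0, 204.0, 118.0, 268.0], 0.78)]
stop_bar [([328.0, 204.0, 121.0, 262.0], 0.8)]
shim [([163.0, 295.0, 18.0, 11.0], 0.26)]
shim_tab [([186.0, 401.0, 27.0, 25.0], 0.43)]
shim_center [([284.0, 262.0, 6.0, 5.0], 0.38)]
bottle [([247.0, 338.0, 53.0, 123.0], 0.79), ([446.0, 219.0, 44.0, 86.0], 0.66)]
riser [([317.0, 288.0, 64.0, 32.0], 0.94), ([146.0, 280.0, 17.0, 17.0], 0.49)]
rest [([318.0, 281.0, 66.0, 37.0], 0.74), ([421.0, 280.0, 44.0, 46.0], 0.67)]
tray [([380.0, 196.0, 92.0, 52.0], 0.63)]
blue_top [([163.0, 298.0, 16.0, 12.0], 0.52)]
green_top [([183.0, 311.0, 19.0, 12.0], 0.65), ([185.0, 401.0, 28.0, 26.0], 0.22)]
red_top [([316.0, 343.0, 36.0, 59.0], 0.64), ([319.0, 289.0, 62.0, 30.0], 0.63)]
panel [([167.0, 313.0, 97.0, 84.0], 0.75)]
spare [([420.0, 280.0, 42.0, 51.0], 0.64), ([163.0, 294.0, 16.0, 12.0], 0.44)]
jar [([318.0, 343.0, 39.0, 61.0], 0.73)]
bung [([185.0, 400.0, 26.0, 26.0], 0.84)]
cup [([469.0, 217.0, 14.0, 36.0], 0.63)]
top [ 0.32470751 -0.00505216  1.2607
[... 1095 characters left out ...]
 1.31224893e-05]] {'time': 1.8, 'joints': array([-1.35659887e+00,  1.23766504e-01,  1.65030068e+00,  1.51369963e-05,
        1.36750545e+00, -8.26279234e-02]), 'joint_vel': array([ 7.16159827e-05,  1.72282309e-03,  4.94280790e-04,  6.45162368e-04,
       -7.63600936e-04,  4.95595952e-04]), 'joint_torque': array([-6.24201311e-04, -4.17571735e+01, -3.60215092e+01,  7.74160679e-02,
        4.28360619e-02, -9.59383613e-06]), 'position': array([ 0.19007275, -0.62157569,  0.1761775 ]), 'eef_rot': array([-0.56843638,  0.56843783, -0.42056138,  0.42057894]), 'force': array([0.38023326, 0.09851685, 0.42476078]), 'ft_torque': array([-0.01219486, -0.00396712, -0.05214495]), 'width': 0.9948340373611301}
```

```bash
python3 -c "
import cv2
a=cv2.imread('pics/t0.png');cv2.imwrite('pics/t0c.png',cv2.resize(a[60:360,100:500],(800,600),interpolation=2))"
```

```text
(no output)
```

View pics/t0c.png

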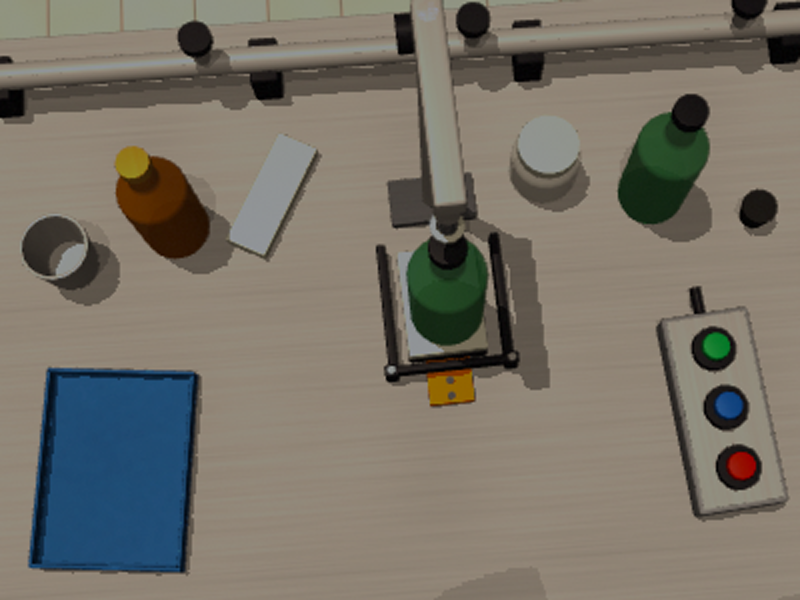

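View pics/s0.png

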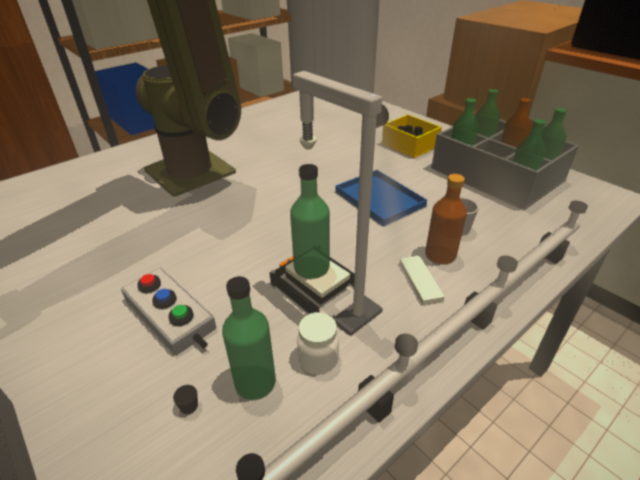

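```bash
cat > m.py <<'E'
from h import *
p=imaging.get_image('top')
f=lambda c,z: np.round(ray(p,(c[0]/2+100,c[1]/2+60),z)*1000,1)[:2]
for n,c,z in [('postL',(392,372),.035),('postR',(511,358),.035),('gL far',(382,247),.028),('gR far',(494,236),.028),
 ('sh fl',(430,406),.01),('sh fr',(475,402),.01),('sh bl',(428,377),.01),('sh br',(473,373),.01),
 ('tray',(50,370),.022),('tray',(198,374),.022),('tray',(30,568),.022),('tray',(186,572),.022),
 ('g',(716,345),.059),('b',(729,404),.059),('r',(742,465),.059)]: print(n,f(c,z))
E
python3 m.py
python3 - <<'E'
import cv2
a=cv2.imread('pics/t0.png');cv2.imwrite('pics/t0d.png',cv2.resize(a[165:285,270:430],(800,600),interpolation=2))
E
```

```text
postL [559.4  27.7]
postR [564.9 -92.6]
gL far [692.5  29.7]
gR far [695.7 -86.6]
sh fl [526.3  -7.9]
sh fr [527.  -53.9]
sh bl [556.3  -8. ]
sh br [557.1 -54.2]
tray [589.5 374.1]
tray [574.3 224.4]
tray [393.  394.7]
tray [378.  242.2]
g [ 558.4 -293.9]
b [ 498.9 -299.4]
r [ 438.7 -304.5]
```

View pics/t0d.png

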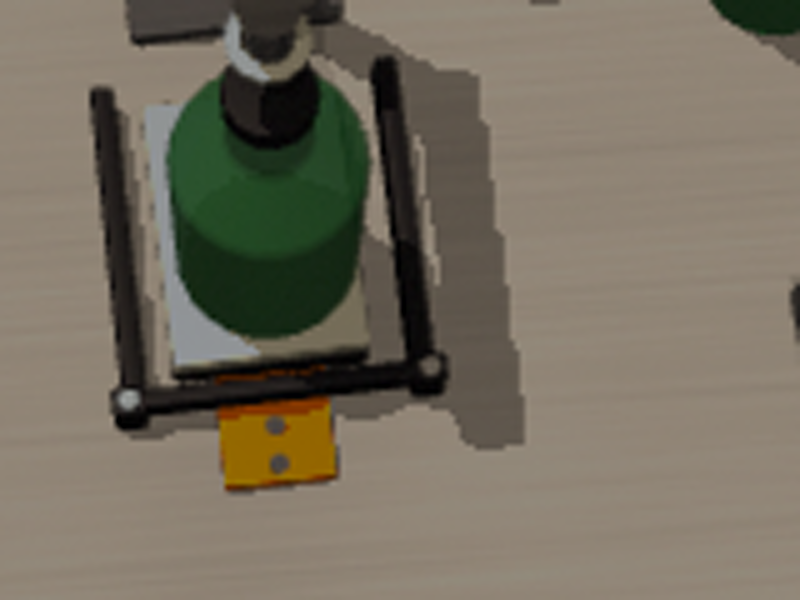

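```bash
cat >> h.py <<'E'
def yaw():
    P,R,s=pose(); return np.arctan2(R[1,2],R[0,2])
def plan(T,y1=None,step=.048,ts=.14):
    P,R,s=pose(); y0=np.arctan2(R[1,2],R[0,2]); y1=y0 if y1 is None else y1
    T=np.array(T); n=int(np.ceil(max(np.linalg.norm(T-P)/step,abs(y1-y0)/ts,1)))
    n=n
    print('at',np.round(P,4),'yaw',round(y0,4),'t',round(s['time'],2),'F',np.round(s['force'],1),'w',round(s['width'],3),'tilt',np.round(R[2],3),'rows',n)
    for i in range(n):
        y=y0+(y1-y0)*i/n; d=(T-P)/n
        z=np.array([np.cos(y),np.sin(y),0]); x=np.array([np.sin(y),-np.cos(y),0])
        print(np.round([x@d,-d[2],z@d],4).tolist(),round(-(y1-y0)/n,4))
E
python3 - <<'E'
from h import *
p=imaging.get_image('top')
print('bottle front',ray(p,(323,232.4),.044),'L',ray(p,(270+180/5,165+290/5),.044),'R',ray(p,(270+362/5,165+270/5),.044))
print('bottle_a base', ray(p,(100+650/2,60+218/2),0.0))
plan([.50,-.031,.12],.03)
E
```

```text
bottle front [ 0.5813685  -0.02820816  0.044     ] L [0.60312283 0.00440198 0.044     ] R [ 0.60595986 -0.06915924  0.044     ]
bottle_a base [ 0.71178293 -0.25501987  0.        ]
at [ 0.1901 -0.6216  0.1762] yaw 0.2968 t 1.9 F [-0.2 -0.2 -0.2] w 1.002 tilt [ 0. -1.  0.] rows 14
[-0.0339, 0.004, 0.0335] 0.0191
[-0.0345, 0.004, 0.0329] 0.0191
[-0.0351, 0.004, 0.0322] 0.0191
[-0.0357, 0.004, 0.0315] 0.0191
[-0.0363, 0.004, 0.0308] 0.0191
[-0.0369, 0.004, 0.0301] 0.0191
[-0.0375, 0.004, 0.0294] 0.0191
[-0.038, 0.004, 0.0287] 0.0191
[-0.0386, 0.004, 0.028] 0.0191
[-0.0391, 0.004, 0.0272] 0.0191
[-0.0396, 0.004, 0.0265] 0.0191
[-0.0401, 0.004, 0.0257] 0.0191
[-0.0406, 0.004, 0.025] 0.0191
[-0.041, 0.004, 0.0242] 0.0191
```

Call:
play_rows(
  xyz=[
    [-0.034,0,0.033],
    [-0.034,0,0.033],
    [-0.035,0,0.032],
    [-0.036,0,0.031],
    [-0.036,0,0.031],
  ],
  twist=[0.02,0.02,0.02,0.02,0.02],
  claw=0.4,
  newtons=40,
)

```text
time: 2.4
position: [0.3014, -0.41, 0.1749]
eef_rot: [-0.544, 0.544, -0.452, 0.452]
force: [1.0, -0.6, 0.2]
width: 0.706
```

Call:
play_rows(
  xyz=[
    [-0.037,0.004,0.03],
    [-0.037,0.004,0.03],
    [-0.038,0.004,0.029],
    [-0.039,0.004,0.028],
    [-0.039,0.004,0.028],
  ],
  twist=[0.02,0.02,0.02,0.02,0.02],
)

```text
time: 2.9
position: [0.422, -0.1935, 0.1565]
eef_rot: [0.519, -0.519, 0.478, -0.483]
force: [0.6, -0.5, -0.4]
width: 0.698
```

```bash
python3 -c "
from h import *
plan([.49,-.031,.10],.03)"
```

```text
at [ 0.422  -0.1935  0.1565] yaw 0.0761 t 2.9 F [ 0.6 -0.5 -0.4] w 0.698 tilt [ 0.006 -1.     0.005] rows 4
[-0.0392, 0.0141, 0.02] 0.0115
[-0.0394, 0.0141, 0.0196] 0.0115
[-0.0397, 0.0141, 0.0191] 0.0115
[-0.0399, 0.0141, 0.0187] 0.0115
```

Call:
play_rows(
  xyz=[
    [-0.04,0.014,0.02],
    [-0.04,0.014,0.02],
    [-0.04,0.014,0.019],
    [-0.04,0.014,0.018],
    [0,0,0],
  ],
  twist=[0.012,0.012,0.012,0.012,0],
)

```text
time: 3.4
position: [0.4943, -0.0183, 0.1003]
eef_rot: [0.509, -0.507, 0.487, -0.497]
force: [-0.2, -0.3, 0.1]
width: 0.699
```

```bash
python3 -c "
from h import *
p=shot('wrist','w1'); np.save('w1.npy',np.array([p['mtx'],],float)); import pickle; pickle.dump(p,open('w1.pkl','wb'))
plan([.534,-.031,.002],.03)
K,R,t=cam(p);print(-R.T@t,R[2])
print([(k,[(np.round(x['box']).tolist(),round(x['confidence'],2)) for x in finder.recognise(p,k)]) for k in ['shim','shim_tab']])"
```

```text
at [ 0.4944 -0.0201  0.1013] yaw 0.0315 t 3.45 F [-0.6  0.4 -0.5] w 0.698 tilt [ 0.008 -1.     0.013] rows 3
[0.004, 0.0331, 0.0131] 0.0005
[0.004, 0.0331, 0.0131] 0.0005
[0.004, 0.0331, 0.0131] 0.0005
[ 0.56260701 -0.01484059  0.30943986] [-0.24313709 -0.01515504 -0.96987354]
[('shim', [([342.0, 163.0, 63.0, 59.0], 0.88)]), ('shim_tab', [([339.0, 164.0, 60.0, 61.0], 0.62)])]
```

View pics/w1.png

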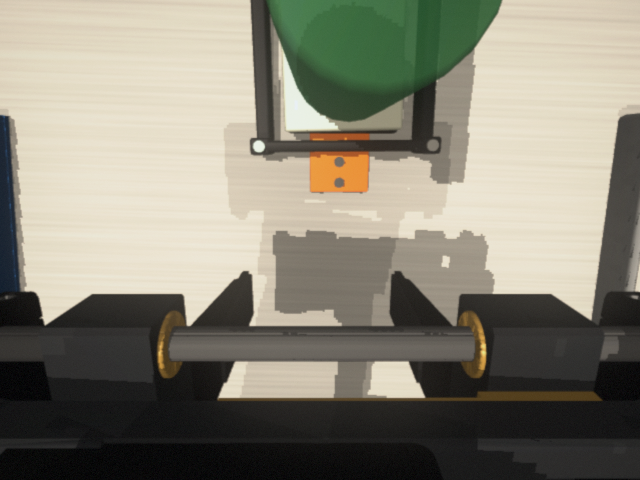

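```bash
python3 -c "
from h import *
import pickle
p=pickle.load(open('w1.pkl','rb'))
for n,c,z in [('pL',(259,146),.035),('pR',(433,145),.035),('fl',(310,191),.01),('fr',(368.5,191),.01),('bl',(310,155),.01),('br',(368,155),.01),('gl',(260,5),.028),('restfront',(340,131),.044),('rl',(286,131),.044),('rr',(403,130),.044),('bottle',(348,121),.044)]: print(n,np.round(ray(p,c,z)*1000,1))
q=shot('scene','s1'); cv2.imwrite('pics/s1c.png',cv2.resize(q['image'][60:360,140:540,::-1],(800,600)))
"
```

```text
pL [561.   26.9  35. ]
pR [565.6 -95.9  35. ]
fl [527.5  -9.4  10. ]
fr [529.  -55.8  10. ]
bl [555.3  -8.7  10. ]
br [556.8 -53.6  10. ]
gl [651.9  26.6  28. ]
restfront [572.7 -29.3  44. ]
rl [571.5   7.2  44. ]
rr [574.7 -71.9  44. ]
bottle [579.3 -34.4  44. ]
```

View pics/s1c.png

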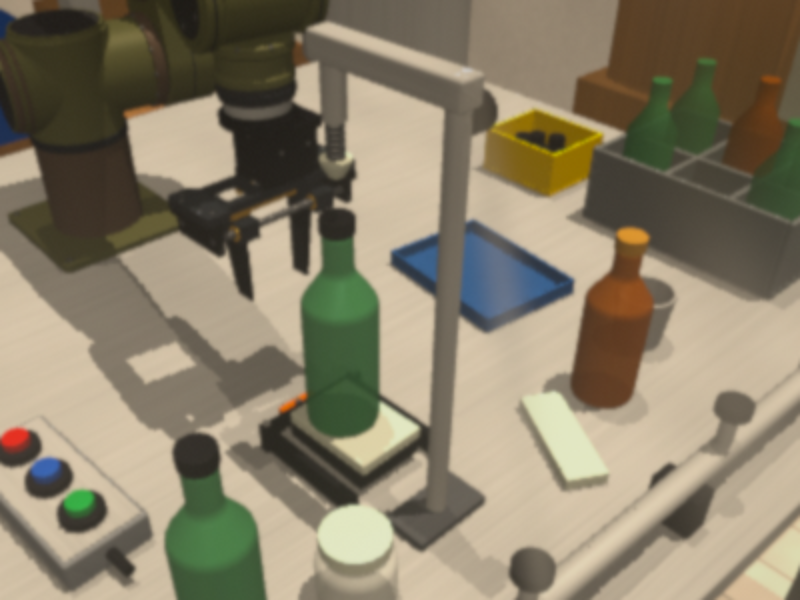

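```bash
python3 -c "
from h import *
p=imaging.get_image('scene')
for z in (.1,.2,.25,.3,.35,.4,.45):
  print(z,((proj(p,[[.494,-.02,z],[.494+.06,-.02,z],[.494,-.08,z]])-[140,60])*2).round().tolist())
print('bottle',((proj(p,[[.618,-.03,.274],[.618,-.03,.312]])-[140,60])*2).round().tolist())
P,R,s=pose();print(s['joints'])
K=cam(p)
cv2.imwrite('pics/s1d.png',cv2.resize(p['image'][0:180,140:380,::-1],(800,600)))
"
```

```text
0.1 [[277.0, 313.0], [312.0, 338.0], [231.0, 335.0]]
0.2 [[270.0, 232.0], [307.0, 255.0], [220.0, 253.0]]
0.25 [[266.0, 187.0], [304.0, 209.0], [214.0, 207.0]]
0.3 [[262.0, 138.0], [301.0, 159.0], [208.0, 157.0]]
0.35 [[257.0, 86.0], [298.0, 105.0], [201.0, 103.0]]
0.4 [[252.0, 29.0], [294.0, 46.0], [193.0, 45.0]]
0.45 [[247.0, -32.0], [290.0, -18.0], [184.0, -18.0]]
bottle [[339.0, 214.0], [337.0, 174.0]]
[-0.15208496 -0.17990673  2.07335718 -0.00674004  1.23054882  1.39570072]
```

View pics/s1d.png

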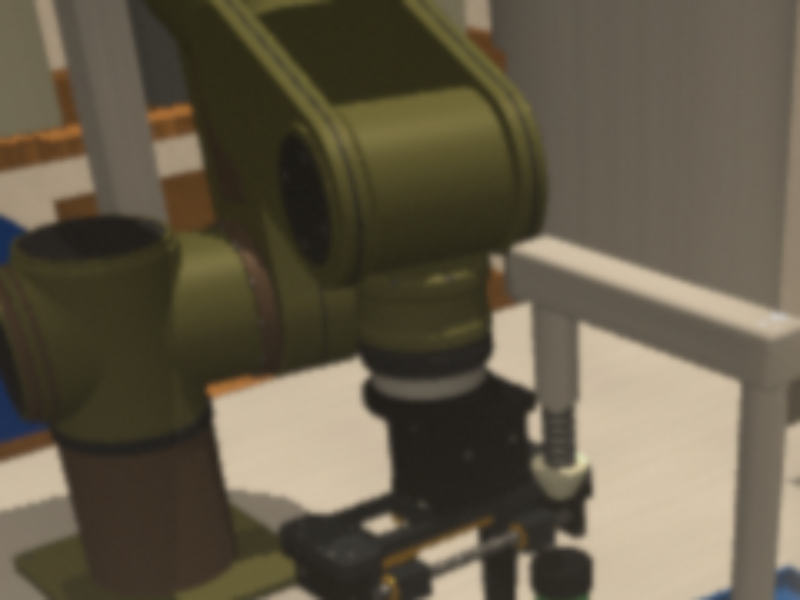

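Call:
play_rows(
  xyz=[
    [0.006,0,-0.03],
    [0.006,0,-0.034],
    [0,0,0],
    [0,0,0],
    [0,0,0],
  ],
  twist=[0,0,-0.149,-0.149,-0.149],
)

```text
time: 4.15
position: [0.4293, -0.0451, 0.1051]
eef_rot: [0.604, -0.603, 0.36, -0.378]
force: [-0.6, -0.9, 0.0]
width: 0.701
```

Call:
play_rows(
  xyz=[
    [0,0,0],
    [0,0,0],
    [0,0,0],
    [0,0,0],
    [0,0,0],
  ],
  twist=[-0.149,-0.149,-0.149,-0.149,-0.149],
)

```text
time: 4.65
position: [0.4294, -0.0531, 0.1091]
eef_rot: [-0.693, 0.7, -0.111, 0.133]
force: [-0.3, -0.6, 0.0]
width: 0.699
```

Call:
play_rows(
  xyz=[
    [0,0,0],
    [0,0,0],
    [0,0,0],
    [0,0,0],
    [0,0,0],
  ],
  twist=[-0.149,-0.149,-0.149,-0.149,-0.149],
)

```text
time: 5.15
position: [0.4295, -0.061, 0.1131]
eef_rot: [-0.684, 0.702, 0.153, -0.13]
force: [-0.6, 0.1, 0.9]
width: 0.697
```

Call:
play_rows(
  xyz=[
    [0,0,0],
    [0,0,0],
    [0,0,0],
    [0,0,0],
    [0,0,0],
  ],
  twist=[-0.149,-0.149,-0.149,-0.149,-0.149],
)

```text
time: 5.65
position: [0.4294, -0.069, 0.117]
eef_rot: [-0.578, 0.608, 0.394, -0.376]
force: [0.2, 0.2, 0.8]
width: 0.701
```

```bash
python3 -c "
from h import *
plan([.49,-.0325,.05],-3.1)
P,R,s=pose();print(s['joints'])"
```

```text
at [ 0.4294 -0.069   0.117 ] yaw 2.7236 t 5.65 F [0.2 0.2 0.8] w 0.701 tilt [-0.002 -0.999 -0.049] rows 42
[0.0014, 0.0016, -0.001] 0.1387
[0.0015, 0.0016, -0.0008] 0.1387
[0.0016, 0.0016, -0.0006] 0.1387
[0.0017, 0.0016, -0.0003] 0.1387
[0.0017, 0.0016, -0.0001] 0.1387
[0.0017, 0.0016, 0.0001] 0.1387
[0.0016, 0.0016, 0.0004] 0.1387
[0.0016, 0.0016, 0.0006] 0.1387
[0.0015, 0.0016, 0.0008] 0.1387
[0.0014, 0.0016, 0.001] 0.1387
[0.0012, 0.0016, 0.0012] 0.1387
[0.001, 0.0016, 0.0013] 0.1387
[0.0008, 0.0016, 0.0015] 0.1387
[0.0006, 0.0016, 0.0016] 0.1387
[0.0004, 0.0016, 0.0016] 0.1387
[0.0002, 0.0016, 0.0017] 0.1387
[-0.0001, 0.0016, 0.0017] 0.1387
[-0.0003, 0.0016, 0.0017] 0.1387
[-0.0005, 0.0016, 0.0016] 0.1387
[-0.0007, 0.0016, 0.0015] 0.1387
[-0.0009, 0.0016, 0.0014] 0.1387
[-0.0011, 0.0016, 0.0013] 0.1387
[-0.0013, 0.0016, 0.0011] 0.1387
[-0.0014, 0.0016, 0.0009] 0.1387
[-0.0015, 0.0016, 0.0007] 0.1387
[-0.0016, 0.0016, 0.0005] 0.1387
[-0.0017, 0.0016, 0.0002] 0.1387
[-0.0017, 0.0016, 0.0] 0.1387
[-0.0017, 0.0016, -0.0002] 0.1387
[-0.0016, 0.0016, -0.0004] 0.1387
[-0.0015, 0.0016, -0.0007] 0.1387
[-0.0014, 0.0016, -0.0009] 0.1387
[-0.0013, 0.0016, -0.0011] 0.1387
[-0.0011, 0.0016, -0.0012] 0.1387
[-0.001, 0.0016, -0.0014] 0.1387
[-0.0008, 0.0016, -0.0015] 0.1387
[-0.0005, 0.0016, -0.0016] 0.1387
[-0.0003, 0.0016, -0.0017] 0.1387
[-0.0001, 0.0016, -0.0017] 0.1387
[0.0001, 0.0016, -0.0017] 0.1387
[0.0004, 0.0016, -0.0016] 0.1387
[0.0006, 0.0016, -0.0016] 0.1387
[-0.27608804 -0.37626395  2.20378486 -0.0092884   1.26594149 -1.4262547 ]
```

```bash
cat >> h.py <<'E'
def plan(T,y1=None,step=.048,ts=.14):
    from scipy.spatial.transform import Rotation as Ro
    P,R,s=pose(); y0=np.arctan2(R[1,2],R[0,2]); y1=y0 if y1 is None else y1
    dy=(y1-y0+np.pi)%(2*np.pi)-np.pi
    T=np.array(T); n=int(np.ceil(max(np.linalg.norm(T-P)/step,abs(dy)/ts,1)))
    print('at',np.round(P,4),'yaw',round(y0,4),'t',round(s['time'],2),'F',np.round(s['force'],1),'w',round(s['width'],3),'tilt',np.round(R[2],3),'rows',n,'j6',round(s['joints'][5],2))
    d=(T-P)/n
    for i in range(n):
        Ri=R@Ro.from_rotvec([0,-dy*i/n,0]).as_matrix()
        print(np.round(Ri.T@d,4).tolist(),round(-dy/n,4))
E
python3 -c "
from h import *
plan([.48,-.033,.05],3.1816)"
```

```text
at [ 0.4294 -0.069   0.117 ] yaw 2.7236 t 5.65 F [0.2 0.2 0.8] w 0.701 tilt [-0.002 -0.999 -0.049] rows 4 j6 -1.43
[0.0134, 0.0171, -0.0071] -0.1145
[0.0125, 0.0171, -0.0086] -0.1145
[0.0114, 0.0171, -0.0099] -0.1145
[0.0102, 0.0171, -0.0112] -0.1145
```

Call:
play_rows(
  xyz=[
    [0.013,0.017,-0.007],
    [0.012,0.017,-0.009],
    [0.011,0.017,-0.01],
    [0.01,0.017,-0.011],
    [0,0,0],
  ],
  twist=[-0.115,-0.115,-0.115,-0.115,0],
)

```text
time: 6.15
position: [0.4835, -0.0426, 0.0543]
eef_rot: [-0.467, 0.509, 0.518, -0.505]
force: [0.1, 0.6, -0.0]
width: 0.7
```

```bash
python3 -c "
from h import *
plan([.531,-.032,.002],3.1816,step=.02)
import pickle
p=shot('wrist','w2');pickle.dump(p,open('w2.pkl','wb'))"
```

```text
at [ 0.4835 -0.0426  0.0543] yaw -3.0943 t 6.15 F [ 0.1  0.6 -0. ] w 0.7 tilt [-0.029 -0.998 -0.054] rows 4 j6 -1.8
[0.0025, 0.0136, -0.0113] 0.0018
[0.0025, 0.0136, -0.0113] 0.0018
[0.0025, 0.0136, -0.0113] 0.0018
[0.0025, 0.0136, -0.0112] 0.0018
```

View pics/w2.png

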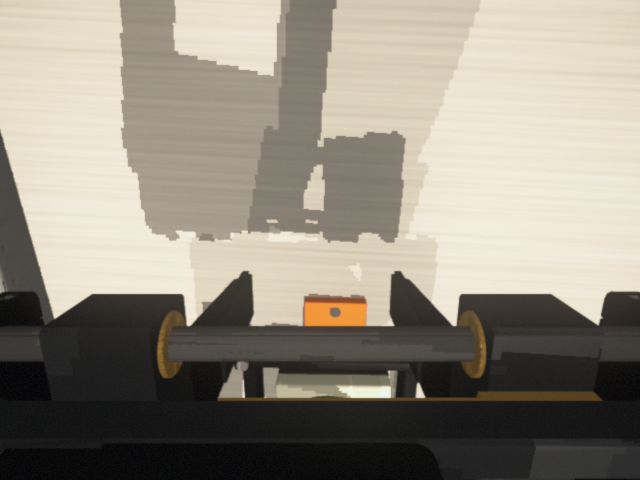

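Call:
play_rows(
  xyz=[
    [0.002,0.013,-0.012],
    [0.002,0.013,-0.012],
    [0.002,0.013,-0.012],
    [0.002,0.008,-0.012],
    [0,0,0],
  ],
  twist=[0,0,0,0,0],
)

```text
time: 6.7
position: [0.538, -0.0417, 0.0181]
eef_rot: [-0.469, 0.518, 0.514, -0.497]
force: [0.0, 0.7, -0.7]
width: 0.701
```

```bash
python3 -c "
from h import *
plan([.534,-.032,.004],3.1816,step=.02)
"
```

```text
at [ 0.538  -0.0417  0.0181] yaw -3.1164 t 6.7 F [ 0.   0.7 -0.7] w 0.701 tilt [-0.033 -0.997 -0.066] rows 1 j6 -1.75
[0.0103, 0.0135, 0.0047] -0.0148
```

Call:
play_rows(
  xyz=[
    [0.005,0.001,0.001],
    [0.005,0.001,0.001],
    [0.004,0.001,0.001],
    [0.003,0.002,0.001],
    [0.002,0.002,0.001],
  ],
  twist=[0,0,0,0,0],
)

```text
time: 7.2
position: [0.5328, -0.024, 0.014]
eef_rot: [-0.469, 0.521, 0.514, -0.494]
force: [-0.2, -0.3, -0.4]
width: 0.696
```

```bash
python3 -c "
from h import *
plan([.534,-.032,.004],3.1816,step=.02)
"
```

```text
at [ 0.5328 -0.024   0.014 ] yaw -3.1223 t 7.2 F [-0.2 -0.3 -0.4] w 0.696 tilt [-0.034 -0.997 -0.072] rows 1 j6 -1.71
[-0.0077, 0.0103, -0.0003] -0.0208
```

Call:
play_rows(
  xyz=[
    [-0.002,0,0],
    [-0.002,0,0],
    [-0.002,0.003,0],
    [-0.001,0.004,0],
    [0,0.004,0],
  ],
  twist=[0,0,0,0,0],
)

```text
time: 7.7
position: [0.5336, -0.0316, 0.0028]
eef_rot: [-0.468, 0.521, 0.514, -0.495]
force: [0.2, -0.6, -0.3]
width: 0.701
```

```bash
python3 -c "
from h import *
plan([.534,-.032,.004],3.1816,step=.02)
p=shot('wrist','w3');q=shot('scene','s3')
cv2.imwrite('pics/w3c.png',cv2.resize(p['image'][240:420,200:440,::-1],(800,600)))
cv2.imwrite('pics/s3c.png',cv2.resize(q['image'][90:330,190:510,::-1],(800,600)))
"
```

```text
at [ 0.5336 -0.0316  0.0028] yaw -3.1216 t 7.7 F [ 0.2 -0.6 -0.3] w 0.701 tilt [-0.034 -0.997 -0.072] rows 1 j6 -1.72
[-0.0004, -0.0012, -0.0004] -0.0201
```

View pics/w3c.png

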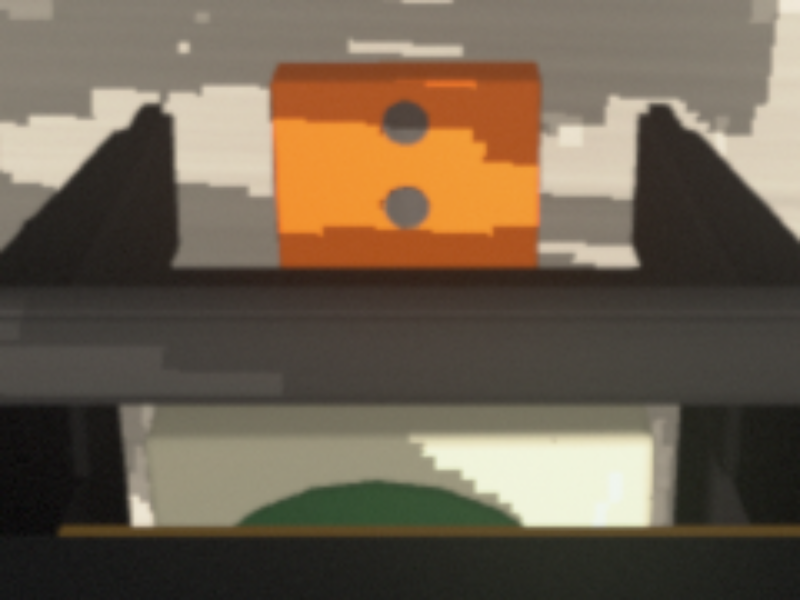

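View pics/s3c.png

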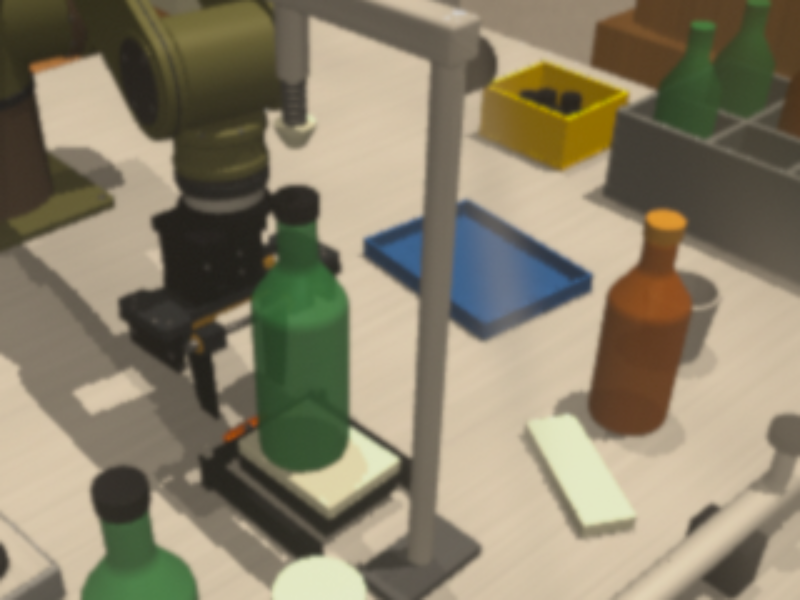

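Call:
play_rows(
  xyz=[
    [0,0,0],
    [0,0,0],
    [0,0,0],
    [0,0,0],
    [0,0,0],
  ],
  twist=[0,0,0,0,0],
  claw=-1,
  newtons=40,
)

```text
time: 8.3
position: [0.5331, -0.0314, 0.0021]
eef_rot: [-0.469, 0.521, 0.514, -0.495]
force: [0.2, -0.2, 0.5]
width: 0.341
```

```bash
python3 -c "
from h import *
plan([.534,-.032,.004],3.1816,step=.02)
p=shot('wrist','w4')
cv2.imwrite('pics/w4c.png',cv2.resize(p['image'][240:420,200:440,::-1],(800,600)))
"
```

```text
at [ 0.5331 -0.0314  0.0021] yaw -3.1216 t 8.3 F [ 0.2 -0.2  0.5] w 0.341 tilt [-0.034 -0.997 -0.07 ] rows 1 j6 -1.72
[-0.0007, -0.0018, -0.001] -0.02
```

View pics/w4c.png

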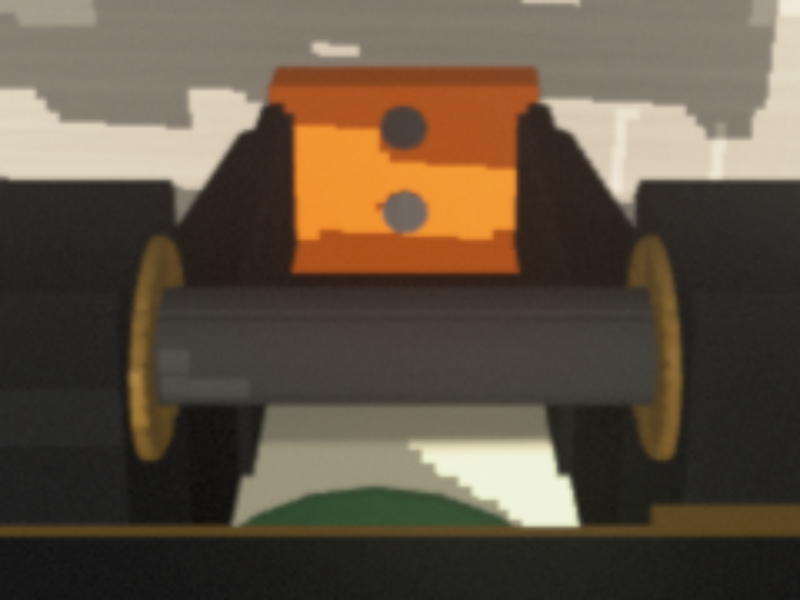

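```bash
python3 -c "
from h import *
P,R,s=pose();print(s['width'],s['time'])
p=shot('wrist','w5')
f=lambda X:((proj(p,X)-[200,240])*800/240).round().tolist()
for w in (.016,.023,.028,.035):
  for dz in (-.01,.01): print(w,dz,f([P+R@[w,0,dz],P+R@[-w,0,dz]]))
print(f([[.5275,-.009,.01],[.5275,-.055,.01]]))
K,Rc,t=cam(p);C=-Rc.T@t;print(C,R.T@(C-P))
cv2.imwrite('pics/w5c.png',cv2.resize(p['image'][240:420,200:440,::-1],(800,600)))
"
```

```text
0.29030603956218126 8.35
0.016 -0.01 [[496.0, 150.0], [316.0, 150.0]]
0.016 0.01 [[498.0, 42.0], [313.0, 42.0]]
0.023 -0.01 [[536.0, 150.0], [276.0, 150.0]]
0.023 0.01 [[539.0, 42.0], [273.0, 42.0]]
0.028 -0.01 [[564.0, 150.0], [248.0, 150.0]]
0.028 0.01 [[568.0, 42.0], [244.0, 42.0]]
0.035 -0.01 [[604.0, 150.0], [208.0, 150.0]]
0.035 0.01 [[608.0, 42.0], [204.0, 42.0]]
[[539.0, 89.0], [265.0, 81.0]]
[ 0.44590476 -0.02635942  0.2046597 ] [-0.00025556 -0.20831567  0.07259385]
```

View pics/w5c.png

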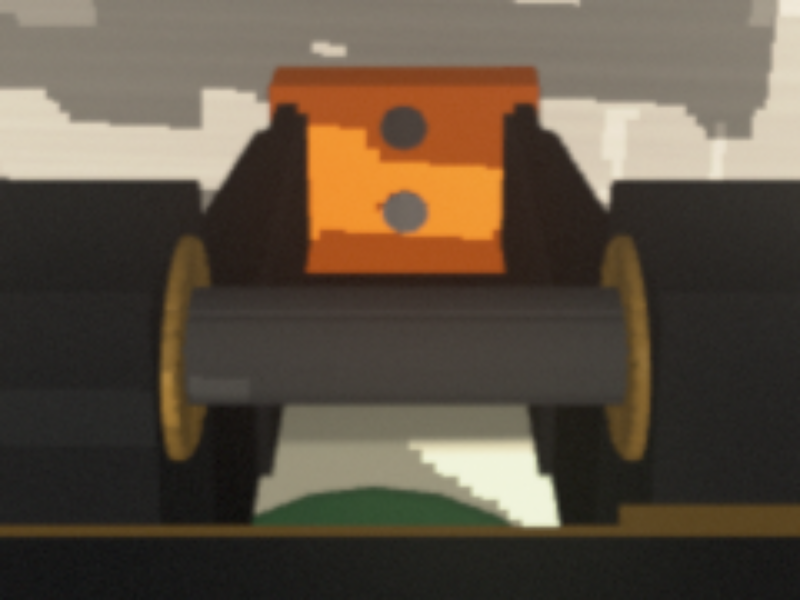

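```bash
python3 -c "
from h import *
P,R,s=pose();print(s['width'],s['time'],robot.grip_point_offset)
p=imaging.get_image('wrist')
f=lambda X:((proj(p,X)-[200,240])*800/240).round().tolist()
for y in (0,-.01,-.02,-.03,-.04,-.06):
  for z in (-.01,0,.01): print(y,z,f([P+R@[.0138,y,z],P+R@[-.0138,y,z]]))
q=shot('top','t5')
cv2.imwrite('pics/t5c.png',cv2.resize(q['image'][165:315,220:420,::-1],(800,600)))
q=shot('scene','s5')
cv2.imwrite('pics/s5c.png',cv2.resize(q['image'][180:300,220:380,::-1],(800,600)))
"
```

```text
0.25084981680929436 8.4 0.0188
0 -0.01 [[484.0, 150.0], [328.0, 150.0]]
0 0 [[485.0, 97.0], [327.0, 97.0]]
0 0.01 [[486.0, 42.0], [326.0, 42.0]]
-0.01 -0.01 [[488.0, 172.0], [325.0, 172.0]]
-0.01 0 [[489.0, 117.0], [324.0, 117.0]]
-0.01 0.01 [[490.0, 60.0], [323.0, 60.0]]
-0.02 -0.01 [[491.0, 196.0], [321.0, 196.0]]
-0.02 0 [[493.0, 138.0], [320.0, 138.0]]
-0.02 0.01 [[494.0, 79.0], [319.0, 79.0]]
-0.03 -0.01 [[496.0, 223.0], [317.0, 223.0]]
-0.03 0 [[497.0, 162.0], [315.0, 162.0]]
-0.03 0.01 [[498.0, 100.0], [314.0, 100.0]]
-0.04 -0.01 [[501.0, 252.0], [312.0, 252.0]]
-0.04 0 [[502.0, 188.0], [311.0, 188.0]]
-0.04 0.01 [[503.0, 123.0], [309.0, 123.0]]
-0.06 -0.01 [[512.0, 320.0], [301.0, 320.0]]
-0.06 0 [[514.0, 250.0], [299.0, 250.0]]
-0.06 0.01 [[515.0, 178.0], [298.0, 178.0]]
```

View pics/s5c.png

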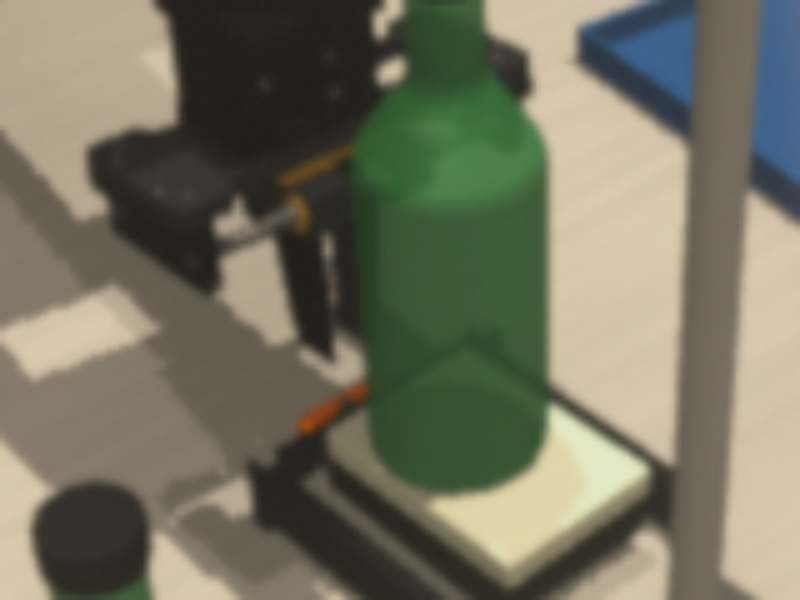

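View pics/t5c.png

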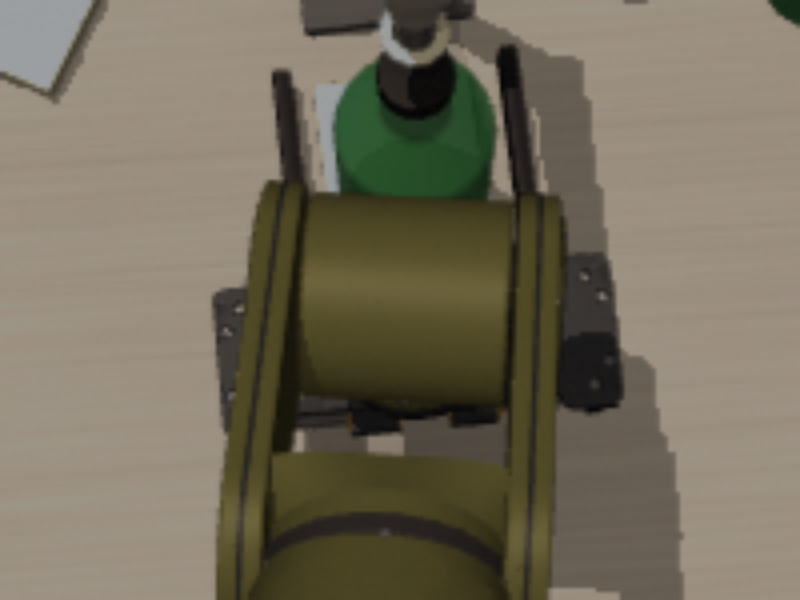

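```bash
python3 -c "
from h import *
P,R,s=pose()
w=imaging.get_image('wrist'); q=imaging.get_image('scene')
def M(p):
  K,Rr,t=cam(p);return K@np.c_[Rr,t]
for a,b in [((295,108),(328,358)),((305,110),(328,358)),((290,108),(310,345))]:
  ua=np.array(a)*.3+[200,240]; ub=np.array(b)/5+[220,180]
  X=cv2.triangulatePoints(M(w),M(q),ua.astype(float),ub.astype(float));X=(X[:3]/X[3]).ravel();print(X,'tool',R.T@(X-P), proj(w,X)-ua,proj(q,X)-ub)
print(s['width'],s['time'])
"
```

```text
[ 0.52735775 -0.04000259  0.03129623] tool [-0.00946206 -0.02934499  0.00372331] [[14.61629956  8.83172678]] [[-2.89974776  0.66351876]]
[ 0.52731558 -0.03921896  0.03096149] tool [-0.00866697 -0.02903964  0.00377318] [[13.21343084  7.92150359]] [[-2.61360686  0.6192706 ]]
[ 0.5226275  -0.04271391  0.03795348] tool [-0.01231243 -0.0362289   0.00802826] [[9.4668022  5.62621732]] [[-1.80101979  0.40709701]]
0.1252688192538201 8.55
```

Call:
play_rows(
  xyz=[
    [0,0,0],
    [0,0,0],
    [0,0,0],
    [0,0,0],
    [0,0,0],
  ],
  twist=[0,0,0,0,0],
  claw=0.4,
)

```text
time: 9.15
position: [0.5329, -0.0314, 0.0019]
eef_rot: [-0.469, 0.521, 0.514, -0.495]
force: [0.4, -0.2, -0.5]
width: 0.409
```

Call:
play_rows(
  xyz=[
    [0,0.003,0],
    [0,0.003,0],
    [0,0.003,0],
    [0,0.004,0],
    [0,0.004,0],
  ],
  twist=[0,0,0,0,0],
)

```text
time: 9.65
position: [0.5345, -0.032, -0.016]
eef_rot: [-0.469, 0.521, 0.514, -0.495]
force: [1.0, -0.6, 0.1]
width: 0.695
```

```bash
python3 -c "
from h import *
plan([.534,-.032,.004],3.1816,step=.02)
p=shot('wrist','w6');q=shot('scene','s6')
a=cv2.resize(p['image'][240:420,200:440,::-1],(400,300));b=cv2.resize(q['image'][180:300,220:380,::-1],(400,300))
cv2.imwrite('pics/ws6.png',np.hstack([a,b]))
"
```

```text
at [ 0.5345 -0.032  -0.016 ] yaw -3.1216 t 9.65 F [ 1.  -0.6  0.1] w 0.695 tilt [-0.034 -0.997 -0.071] rows 2 j6 -1.72
[-0.0003, -0.01, -0.0005] -0.01
[-0.0003, -0.01, -0.0005] -0.01
```

View pics/ws6.png

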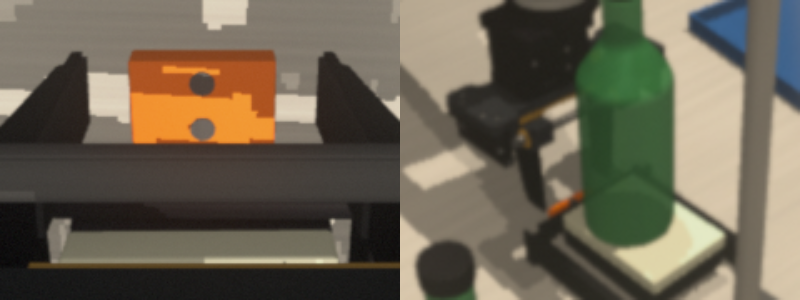

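Call:
play_rows(
  xyz=[
    [0,0.003,0],
    [0,0.003,0],
    [0,0.003,0],
    [0,0.002,0],
    [0,0,0],
  ],
  twist=[0,0,0,0,0],
)

```text
time: 10.25
position: [0.5348, -0.0324, -0.0285]
eef_rot: [-0.469, 0.521, 0.513, -0.495]
force: [0.1, 0.5, 0.5]
width: 0.702
```

```bash
python3 -c "
from h import *
plan([.534,-.032,-.03],3.1816,step=.02)
p=shot('wrist','w7');q=shot('scene','s7')
a=cv2.resize(p['image'][240:360,240:400,::-1],(400,300));b=cv2.resize(q['image'][200:290,240:360,::-1],(400,300))
cv2.imwrite('pics/ws7.png',np.hstack([a,b]))
f=lambda X:((proj(p,X)-[240,240])*2.5).round().tolist()
P,R,s=pose()
for y in (-.03,-.035,-.04): print(y,f([P+R@[.033,y,.01],P+R@[-.033,y,.01]]))
"
```

```text
at [ 0.5348 -0.0324 -0.0285] yaw -3.1216 t 10.25 F [0.1 0.5 0.5] w 0.702 tilt [-0.034 -0.997 -0.069] rows 1 j6 -1.72
[0.0005, 0.0014, 0.0009] -0.02
-0.03 [[370.0, 76.0], [39.0, 76.0]]
-0.035 [[374.0, 85.0], [35.0, 85.0]]
-0.04 [[379.0, 94.0], [30.0, 94.0]]
```

View pics/ws7.png

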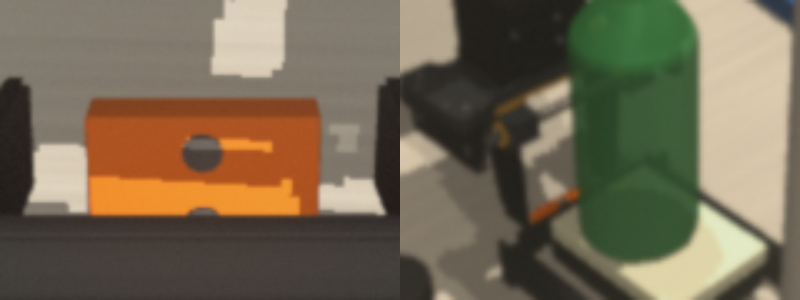

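Call:
play_rows(
  xyz=[
    [0,0.002,0],
    [0,0,0],
    [0,0,0],
    [0,0,0],
    [0,0,0],
  ],
  twist=[0,0,0,0,0],
  claw=-1,
  newtons=40,
)

```text
time: 10.85
position: [0.5358, -0.0308, -0.0289]
eef_rot: [-0.47, 0.52, 0.514, -0.494]
force: [-4.0, 7.0, 6.2]
width: 0.341
```

```bash
python3 -c "
from h import *
plan([.534,-.032,-.03],3.1816,step=.02)
p=shot('wrist','w8');q=shot('scene','s8')
a=cv2.resize(p['image'][240:360,240:400,::-1],(400,300));b=cv2.resize(q['image'][200:290,240:360,::-1],(400,300))
cv2.imwrite('pics/ws8.png',np.hstack([a,b]))
P,R,s=pose();print(s['width'])
"
```

```text
at [ 0.5358 -0.0308 -0.0289] yaw -3.123 t 10.85 F [-4.   7.   6.2] w 0.341 tilt [-0.03  -0.997 -0.07 ] rows 1 j6 -1.72
[-0.0012, 0.001, 0.0019] -0.0214
0.2506648309168071
```

View pics/ws8.png

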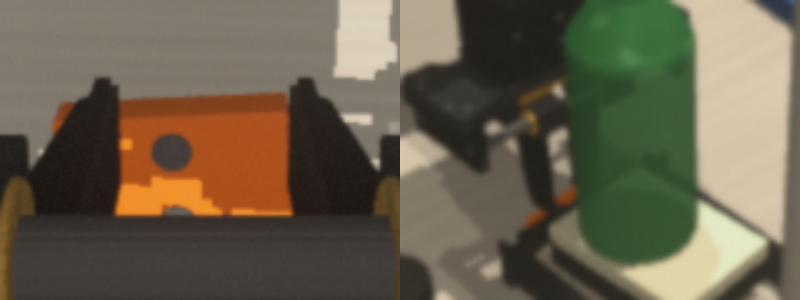

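Call:
play_rows(
  xyz=[
    [0,-0.003,0],
    [0,-0.003,0],
    [0,0,0],
    [0,0,0],
    [0,0,0],
  ],
  twist=[0,0,0,0,0],
  claw=0.4,
)

```text
time: 11.45
position: [0.5357, -0.0305, -0.0218]
eef_rot: [-0.47, 0.52, 0.515, -0.494]
force: [0.1, 1.0, 0.5]
width: 0.619
```

Call:
play_rows(
  xyz=[
    [0,0,0],
    [0,0,0],
    [0,0,0],
    [0,0,0],
    [0,0,0],
  ],
  twist=[0,0,0,0,0],
)

```text
time: 11.95
position: [0.5352, -0.0308, -0.0224]
eef_rot: [-0.47, 0.52, 0.514, -0.494]
force: [0.0, 0.2, 0.1]
width: 0.696
```

```bash
python3 -c "
from h import *
plan([.534,-.032,-.03],3.1816,step=.02)
p=shot('wrist','w9');q=shot('scene','s9')
a=cv2.resize(p['image'][240:360,240:400,::-1],(400,300));b=cv2.resize(q['image'][200:290,240:360,::-1],(400,300))
cv2.imwrite('pics/ws9.png',np.hstack([a,b]))
import pickle;pickle.dump((p,q),open('w9.pkl','wb'))
"
```

```text
at [ 0.5352 -0.0308 -0.0224] yaw -3.1226 t 11.95 F [0.  0.2 0.1] w 0.696 tilt [-0.031 -0.997 -0.07 ] rows 1 j6 -1.72
[-0.001, 0.0075, 0.0018] -0.021
```

View pics/ws9.png

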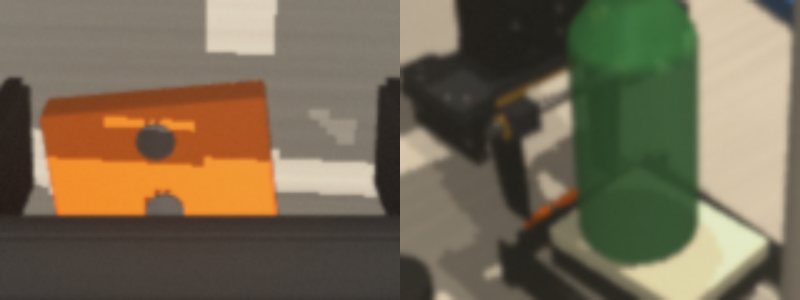

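```bash
python3 -c "
from h import *
import pickle;p,q=pickle.load(open('w9.pkl','rb'))
for c,z in [((46,117),.01),((267,98),.01),((57,213),.01),((277,213),.01),((42,103),0),((263,81),0)]: print(c,ray(p,np.array(c)/2.5+240,z).round(4))
cv2.imwrite('pics/w9s.png',cv2.resize(q['image'][140:320,200:440,::-1],(800,600)))
cv2.imwrite('pics/w9f.png',p['image'][:,:,::-1])
"
```

```text
(46, 117) [ 0.5319 -0.0616  0.01  ]
(267, 98) [ 0.5263 -0.0176  0.01  ]
(57, 213) [ 0.5539 -0.0602  0.01  ]
(277, 213) [ 0.5522 -0.0145  0.01  ]
(42, 103) [ 0.5336 -0.0644  0.    ]
(263, 81) [ 0.5271 -0.018   0.    ]
```

View pics/w9s.png

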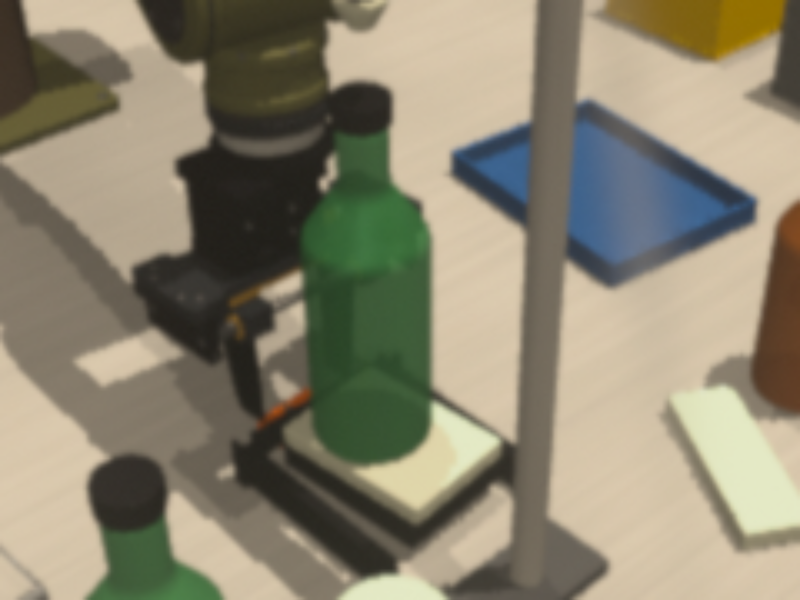

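View pics/w9f.png

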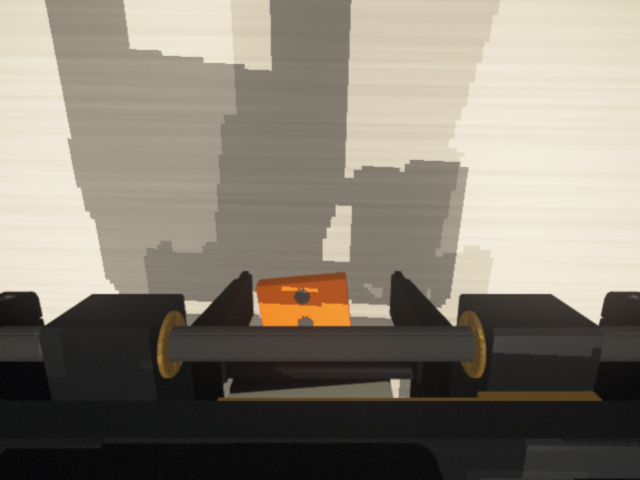

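Call:
play_rows(
  xyz=[
    [0,-0.004,0],
    [-0.003,0,-0.001],
    [-0.003,0,-0.001],
    [-0.003,0,-0.001],
    [0,0,0],
  ],
  twist=[0,-0.03,-0.03,-0.03,0],
)

```text
time: 12.55
position: [0.5388, -0.0396, -0.0165]
eef_rot: [-0.445, 0.497, 0.536, -0.518]
force: [-0.8, 1.0, -0.4]
width: 0.7
```

```bash
python3 -c "
from h import *
plan([.538,-.0395,-.0365],.1+np.pi,step=.004)
"
```

```text
at [ 0.5388 -0.0396 -0.0165] yaw -3.0287 t 12.55 F [-0.8  1.  -0.4] w 0.7 tilt [-0.037 -0.997 -0.068] rows 6 j6 -1.83
[0.0002, 0.0033, 0.0004] 0.0021
[0.0002, 0.0033, 0.0004] 0.0021
[0.0002, 0.0033, 0.0004] 0.0021
[0.0002, 0.0033, 0.0004] 0.0021
[0.0002, 0.0033, 0.0004] 0.0021
[0.0002, 0.0033, 0.0004] 0.0021
```

Call:
play_rows(
  xyz=[
    [0,0.004,0],
    [0,0.004,0],
    [0,0.003,0],
    [0,0.003,0],
    [0,0,0],
  ],
  twist=[0,0,0,0,0],
)

```text
time: 13.05
position: [0.5396, -0.0396, -0.0317]
eef_rot: [-0.446, 0.497, 0.536, -0.517]
force: [0.3, 0.5, 0.1]
width: 0.701
```

```bash
python3 -c "
from h import *
plan([.538,-.0395,-.0365],.1+np.pi,step=.004)
p=shot('wrist','w10');q=shot('scene','s10')
a=cv2.resize(p['image'][240:360,240:400,::-1],(400,300));b=cv2.resize(q['image'][200:290,240:360,::-1],(400,300))
cv2.imwrite('pics/ws10.png',np.hstack([a,b]))
"
```

```text
at [ 0.5396 -0.0396 -0.0317] yaw -3.0302 t 13.05 F [0.3 0.5 0.1] w 0.701 tilt [-0.037 -0.997 -0.068] rows 2 j6 -1.83
[0.0002, 0.0024, 0.0009] 0.0057
[0.0002, 0.0024, 0.0009] 0.0057
```

View pics/ws10.png

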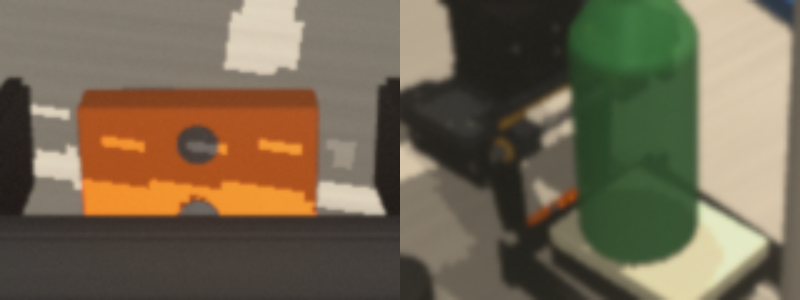

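Call:
play_rows(
  xyz=[
    [0,0.002,0],
    [0,0.002,0],
    [0,0.001,0],
    [0,0.001,0],
    [0,0,0],
  ],
  twist=[0,0,0,0,0],
)

```text
time: 13.65
position: [0.541, -0.0399, -0.0361]
eef_rot: [-0.445, 0.497, 0.536, -0.517]
force: [-0.6, -0.9, -0.1]
width: 0.701
```

Call:
play_rows(
  xyz=[
    [0,0.001,0.001],
    [0,0.001,0.001],
    [0,0.001,0.001],
    [0,0.001,0],
    [0,0,0],
  ],
  twist=[0,0,0,0,0],
)

```text
time: 14.15
position: [0.5412, -0.0398, -0.0361]
eef_rot: [-0.445, 0.498, 0.537, -0.515]
force: [-0.5, -0.2, 1.0]
width: 0.699
```

```bash
python3 -c "
from h import *
plan([.538,-.0395,-.0365],.1+np.pi,step=.004)
p=shot('wrist','w11')
a=cv2.resize(p['image'][240:360,240:400,::-1],(800,600))
cv2.imwrite('pics/ws11.png',a)
"
```

```text
at [ 0.5412 -0.0398 -0.0361] yaw -3.0306 t 14.15 F [-0.5 -0.2  1. ] w 0.699 tilt [-0.036 -0.997 -0.073] rows 1 j6 -1.83
[0.0007, 0.0002, 0.0032] 0.011
```

View pics/ws11.png

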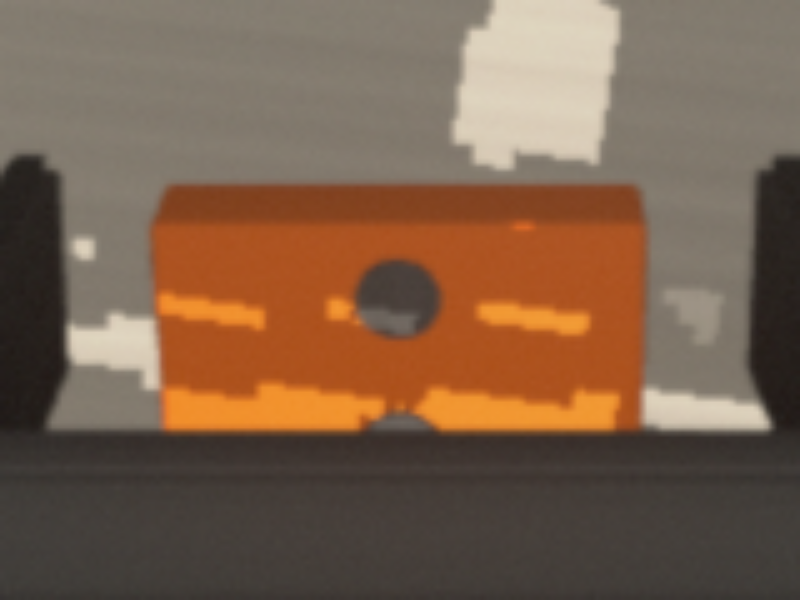

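Call:
play_rows(
  xyz=[
    [0,0,0],
    [0,0,0],
    [0,0,0],
    [0,0,0],
    [0,0,0],
  ],
  twist=[0,0,0,0,0],
  claw=-1,
  newtons=40,
)

```text
time: 14.7
position: [0.5416, -0.0397, -0.0364]
eef_rot: [-0.444, 0.499, 0.537, -0.515]
force: [-0.6, 1.6, 2.9]
width: 0.478
```

```bash
python3 -c "
from h import *
plan([.538,-.0395,-.0365],.1+np.pi,step=.004)
p=shot('wrist','w12')
a=cv2.resize(p['image'][240:360,240:400,::-1],(800,600))
cv2.imwrite('pics/ws12.png',a)
print(pose()[2]['width'])
"
```

```text
at [ 0.5416 -0.0397 -0.0364] yaw -3.031 t 14.7 F [-0.6  1.6  2.9] w 0.478 tilt [-0.036 -0.997 -0.075] rows 1 j6 -1.83
[0.0006, -0.0002, 0.0035] 0.0106
0.4784742236471357
```

View pics/ws12.png

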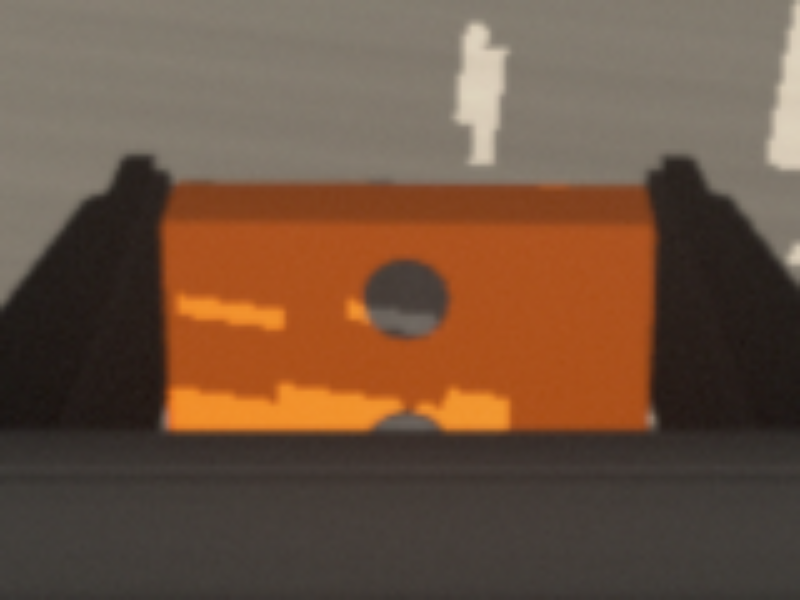

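Call:
play_rows(
  xyz=[
    [0.0002,-0.0003,0.002],
    [0.0002,-0.0003,0.002],
    [0.0002,-0.0003,0.0025],
    [0.0002,-0.0003,0.0025],
    [0.0002,-0.0003,0.0025],
  ],
  twist=[0,0,0,0,0],
)

```text
time: 15.25
position: [0.5351, -0.0405, -0.0351]
eef_rot: [-0.441, 0.503, 0.54, -0.511]
force: [6.3, 0.8, -5.4]
width: 0.477
```

```bash
python3 -c "
from h import *
plan([.538,-.0395,-.0365],.1+np.pi,step=.1)
p=shot('scene','s13')
cv2.imwrite('pics/s13.png',cv2.resize(p['image'][120:330,210:490,::-1],(800,600)))
"
```

```text
at [ 0.5351 -0.0405 -0.0351] yaw -3.0327 t 15.25 F [ 6.3  0.8 -5.4] w 0.477 tilt [-0.038 -0.995 -0.089] rows 1 j6 -1.84
[0.0007, 0.0017, -0.0028] 0.0089
```

View pics/s13.png

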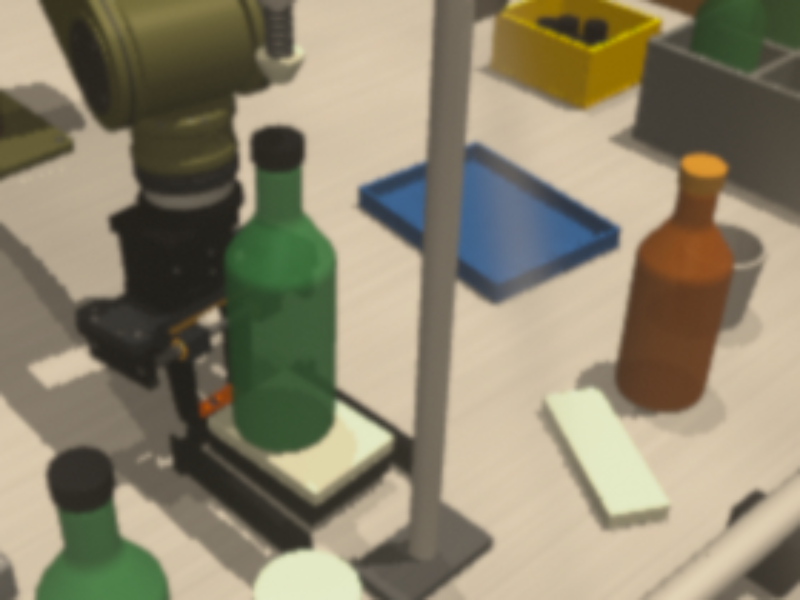

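Call:
play_rows(
  xyz=[
    [0.0003,0,0.0032],
    [0.0003,0,0.0035],
    [0.0003,0,0.0035],
    [0.0003,0,0.0035],
    [0.0003,0,0.0035],
  ],
  twist=[0,0,0,0,0],
)

```text
time: 15.8
position: [0.5219, -0.0412, -0.0356]
eef_rot: [-0.438, 0.507, 0.542, -0.508]
force: [7.5, 0.4, -3.9]
width: 0.478
```

```bash
python3 -c "
from h import *
plan([.538,-.0395,-.0365],.1+np.pi,step=.1)
"
```

```text
at [ 0.5219 -0.0412 -0.0356] yaw -3.0345 t 15.8 F [ 7.5  0.4 -3.9] w 0.478 tilt [-0.04  -0.994 -0.101] rows 1 j6 -1.84
[0.0, 0.0025, -0.016] 0.0071
```

Call:
play_rows(
  xyz=[
    [0.0002,0,0.0032],
    [0.0002,0,0.0032],
    [0.0002,0,0.0032],
    [0.0002,0,0.0032],
    [0.0002,0,0.0032],
  ],
  twist=[0,0,0,0,0],
)

```text
time: 16.3
position: [0.5163, -0.0418, -0.0332]
eef_rot: [-0.431, 0.514, 0.547, -0.5]
force: [11.5, 2.0, -5.2]
width: 0.481
```

```bash
python3 -c "
from h import *
plan([.538,-.0395,-.0365],.1+np.pi,step=.1)
p=shot('scene','s14')
cv2.imwrite('pics/s14.png',cv2.resize(p['image'][120:330,210:490,::-1],(800,600)))
"
```

```text
at [ 0.5163 -0.0418 -0.0332] yaw -3.0362 t 16.3 F [11.5  2.  -5.2] w 0.481 tilt [-0.042 -0.991 -0.128] rows 1 j6 -1.85
[0.0002, 0.006, -0.0212] 0.0054
```

View pics/s14.png

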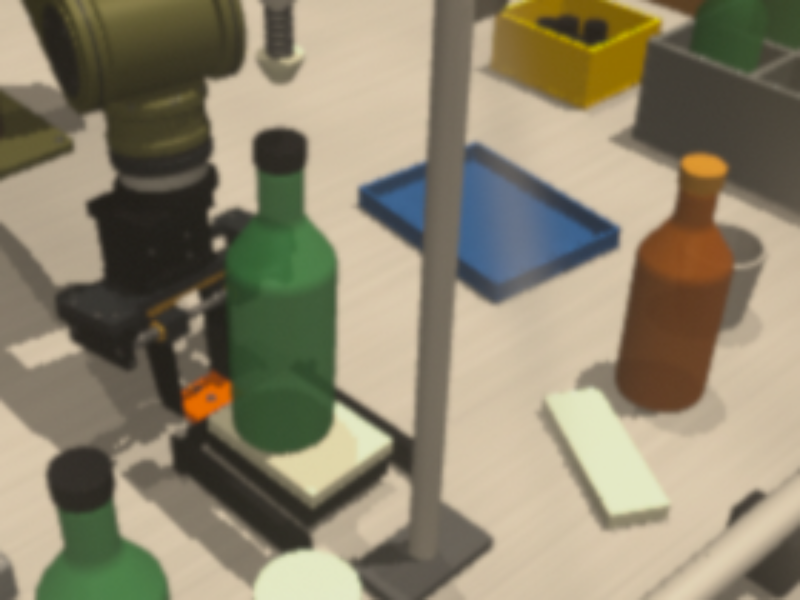

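Call:
play_rows(
  xyz=[
    [0.0003,0.0002,0.0042],
    [0.0003,0.0002,0.0042],
    [0.0003,0.0002,0.0042],
    [0.0003,0.0002,0.0042],
    [0.0003,0.0002,0.0042],
  ],
  twist=[0,0,0,0,0],
)

```text
time: 16.85
position: [0.5105, -0.0428, -0.0309]
eef_rot: [-0.421, 0.524, 0.555, -0.49]
force: [11.3, 1.7, -5.9]
width: 0.476
```

```bash
cat > st.py <<'E'
from h import *
import sys
P,R,s=pose(); print('P',P.round(4),'tip',(P+R@[0,-.039,0]).round(4),'tilt',R[2].round(3),'yaw',round(np.arctan2(R[1,2],R[0,2]),4),'F',s['force'].round(1),'w',round(s['width'],3),'t',round(s['time'],2))
if len(sys.argv)>1:
    n=sys.argv[1]
    p=shot('scene',n); cv2.imwrite(f'pics/{n}c.png',cv2.resize(p['image'][120:330,210:490,::-1],(800,600)))
E
python3 st.py s15
```

```text
P [ 0.5105 -0.0428 -0.0309] tip [ 0.5039 -0.0416  0.0075] tilt [-0.046 -0.985 -0.164] yaw -3.0374 F [11.3  1.7 -5.9] w 0.476 t 16.85
```

View pics/s15c.png

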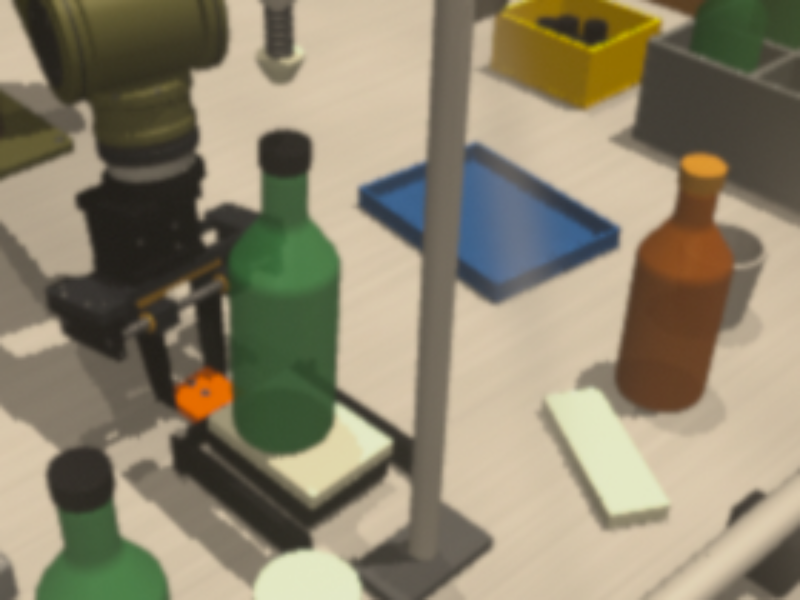

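Call:
play_rows(
  xyz=[
    [0.0003,0,0.005],
    [0.0003,0,0.0052],
    [0.0003,0,0.0052],
    [0.0003,0,0.0052],
    [0.0003,0,0.0052],
  ],
  twist=[0,0,0,0,0],
)

```text
time: 17.4
position: [0.4966, -0.0444, -0.0299]
eef_rot: [-0.413, 0.532, 0.56, -0.483]
force: [0.1, -0.1, -2.0]
width: 0.479
```

```bash
python3 st.py s16
```

```text
P [ 0.4966 -0.0444 -0.0299] tip [ 0.4889 -0.0432  0.0083] tilt [-0.05  -0.98  -0.193] yaw -3.0382 F [ 0.1 -0.1 -2. ] w 0.479 t 17.4
```

View pics/s16c.png

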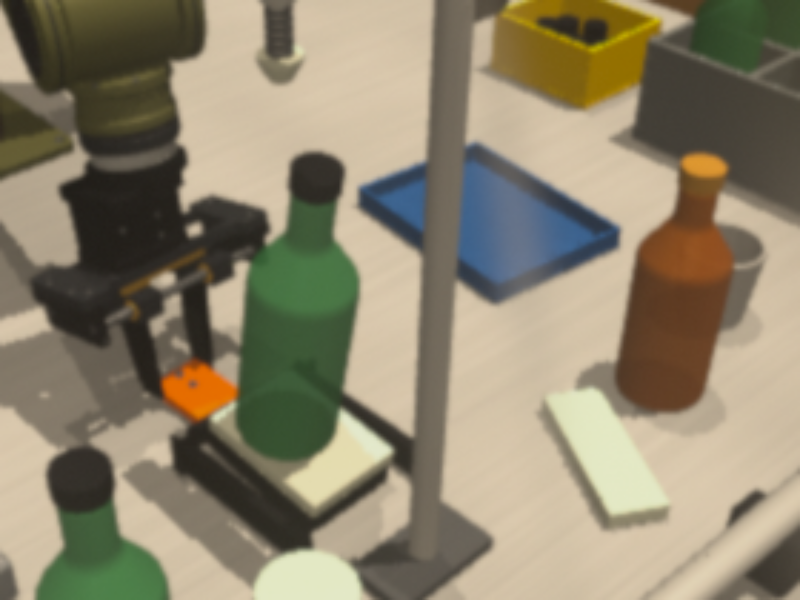

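Call:
play_rows(
  xyz=[
    [0.0003,0,0.004],
    [0.0003,0,0.004],
    [0.0003,0,0.004],
    [0.0003,0,0.004],
    [0.0003,0,0.004],
  ],
  twist=[0,0,0,0,0],
)

```text
time: 17.95
position: [0.4748, -0.045, -0.0343]
eef_rot: [-0.413, 0.532, 0.56, -0.482]
force: [3.9, 0.2, 1.5]
width: 0.478
```

```bash
python3 st.py s17
```

```text
P [ 0.4748 -0.045  -0.0343] tip [ 0.4671 -0.0438  0.004 ] tilt [-0.05  -0.98  -0.193] yaw -3.039 F [3.9 0.2 1.5] w 0.478 t 17.95
```

View pics/s17c.png

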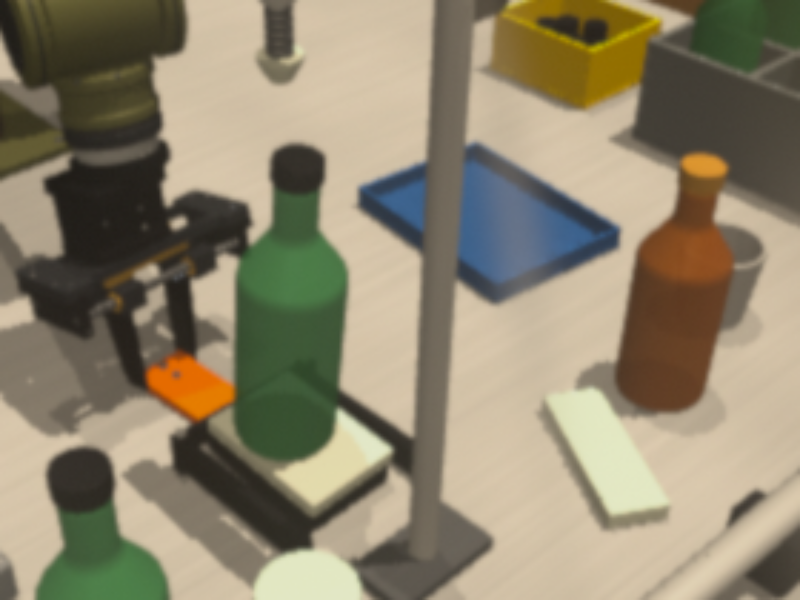

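Call:
play_rows(
  xyz=[
    [0.0002,-0.0008,0.0045],
    [0.0002,-0.0008,0.0045],
    [0.0002,-0.0008,0.0045],
    [0.0002,-0.0008,0.0045],
    [0.0002,-0.0008,0.0045],
  ],
  twist=[0,0,0,0,0],
)

```text
time: 18.5
position: [0.4506, -0.0463, -0.0341]
eef_rot: [-0.413, 0.532, 0.56, -0.482]
force: [3.0, -0.5, 0.5]
width: 0.474
```

```bash
python3 st.py s18
```

```text
P [ 0.4506 -0.0463 -0.0341] tip [ 0.4429 -0.0451  0.0041] tilt [-0.05  -0.98  -0.194] yaw -3.039 F [ 3.  -0.5  0.5] w 0.474 t 18.5
```

View pics/s18c.png

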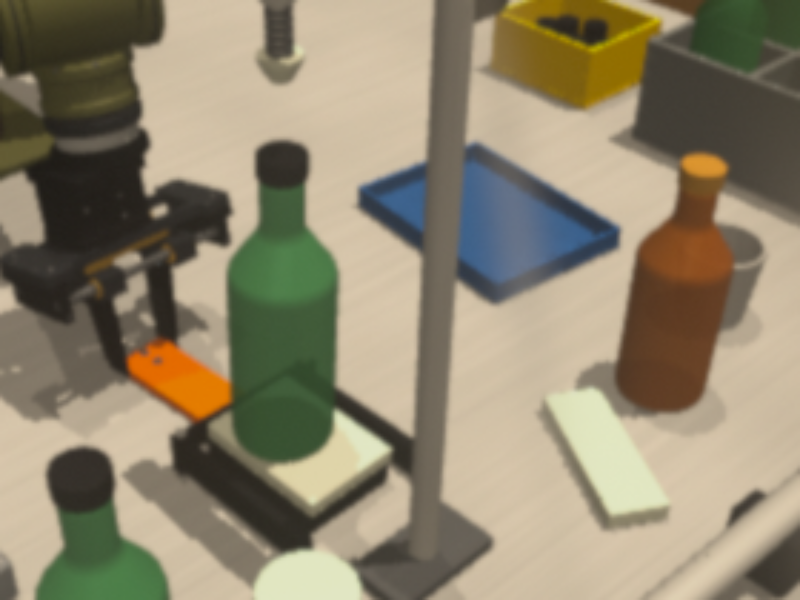

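Travel is about 96 mm and the bottle is nearly upright. I'll keep drawing.

Call:
play_rows(
  xyz=[
    [0.0002,-0.0008,0.0045],
    [0.0002,-0.0008,0.0045],
    [0.0002,-0.0008,0.0045],
    [0.0002,-0.0008,0.0045],
    [0.0002,-0.0008,0.0045],
  ],
  twist=[0,0,0,0,0],
)

```text
time: 19.05
position: [0.4259, -0.0477, -0.0343]
eef_rot: [-0.413, 0.532, 0.56, -0.482]
force: [1.2, 0.3, 2.5]
width: 0.478
```

Call:
play_rows(
  xyz=[
    [0.0002,-0.001,0.005],
    [0.0002,-0.001,0.005],
    [0.0002,-0.001,0.005],
    [0.0002,-0.001,0.005],
    [0,0,0],
  ],
  twist=[0,0,0,0,0],
)

```text
time: 19.55
position: [0.403, -0.0489, -0.0343]
eef_rot: [-0.413, 0.532, 0.56, -0.482]
force: [-0.1, -0.0, 2.4]
width: 0.476
```

```bash
python3 st.py s19; python3 - <<'E'
from h import *
import pickle
p=shot('top','t19');pickle.dump(p,open('t19.pkl','wb'))
cv2.imwrite('pics/t19c.png',cv2.resize(p['image'][150:360,180:460,::-1],(800,600)))
E
```

```text
P [ 0.403  -0.0489 -0.0343] tip [ 0.3953 -0.0477  0.0039] tilt [-0.051 -0.98  -0.194] yaw -3.0391 F [-0.1 -0.   2.4] w 0.476 t 19.55
```

View pics/s19c.png

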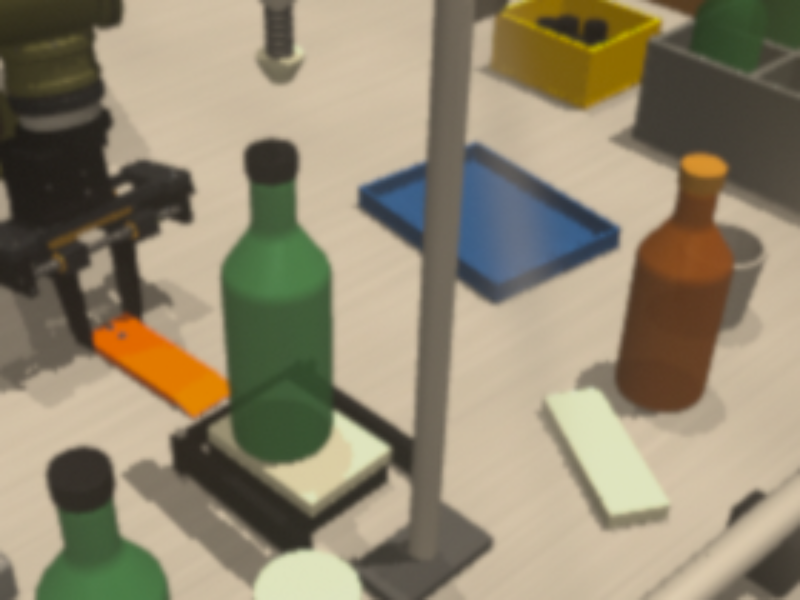

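View pics/t19c.png

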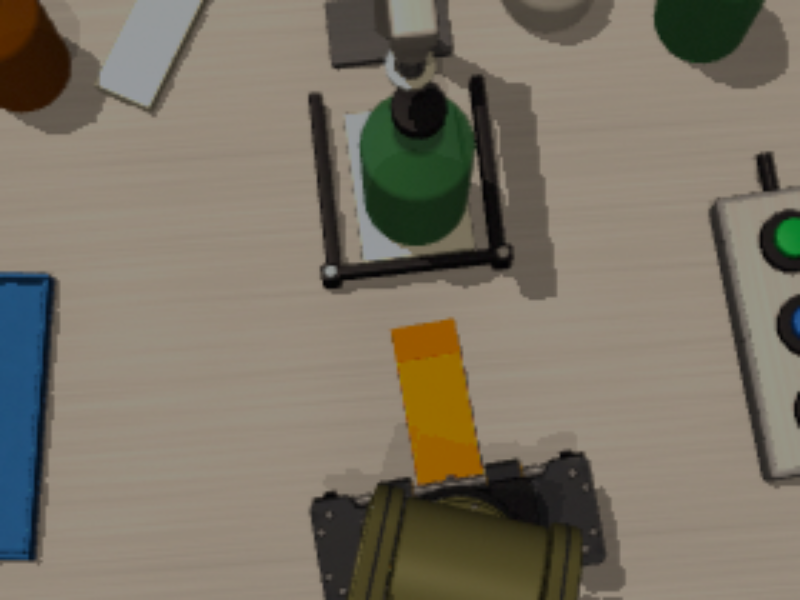

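```bash
python3 - <<'E'
from h import *
import pickle
p=pickle.load(open('t19.pkl','rb'))
g=lambda c,z: ray(p,np.array(c)*.35+[180,150],z)
L=g((391,330),.003);Rr=g((455,320),.003);m=(L+Rr)/2
a=Rr-L; yaw=np.arctan2(a[0],-a[1]); print(L,Rr,yaw,np.linalg.norm(a))
L2=g((398,362),.01);R2=g((462,353),.01);a=R2-L2;print(L2,R2,np.arctan2(a[0],-a[1]),np.linalg.norm(a))
P,R,s=pose();tip=P+R@[0,-.039,0]
yw=np.arctan2(-R[1,2],-R[0,2]);print('gr yaw',yw)
c=m-.0685*np.array([np.cos(yw),np.sin(yw),0]);print('center',c,'off from tip',c-tip)
E
```

```text
[ 0.52196587 -0.01130351  0.003     ] [ 0.52581337 -0.05755196  0.003     ] 0.08300084006551926 0.04640821822602478
[ 0.49765296 -0.01456163  0.01      ] [ 0.50072477 -0.06031622  0.01      ] 0.06703613015460323 0.04585758876618571
gr yaw 0.1027811625755467
center [ 0.45575112 -0.04145586  0.003     ] off from tip [ 0.06036412  0.00620428 -0.00077089]
```

Call:
play_rows(
  xyz=[
    [0,0,0],
    [0,0,0],
    [0,0,0],
    [0,0,-0.002],
    [0,0,-0.005],
  ],
  twist=[0,0,0,0,0],
  claw=0.4,
)

```text
time: 20.15
position: [0.4086, -0.0489, -0.0338]
eef_rot: [-0.414, 0.531, 0.559, -0.484]
force: [0.1, -0.3, 0.8]
width: 0.699
```

```bash
python3 st.py
```

```text
P [ 0.4086 -0.0489 -0.0338] tip [ 0.4011 -0.0477  0.0045] tilt [-0.052 -0.981 -0.189] yaw -3.0371 F [ 0.1 -0.3  0.8] w 0.699 t 20.15
```

Call:
play_rows(
  xyz=[
    [0,0.002,-0.011],
    [0,0.002,-0.011],
    [0,0.002,-0.011],
    [0,0.002,-0.01],
    [0,0.001,-0.005],
  ],
  twist=[0,0,0,0,0],
)

```text
time: 20.65
position: [0.4473, -0.0435, -0.0353]
eef_rot: [-0.422, 0.519, 0.554, -0.497]
force: [-18.4, -5.9, 23.4]
width: 0.702
```

```bash
python3 st.py; python3 - <<'E'
from h import *
p=shot('wrist','w20')
cv2.imwrite('pics/w20c.png',cv2.resize(p['image'][240:420,200:440,::-1],(800,600)))
E
```

```text
P [ 0.4473 -0.0435 -0.0353] tip [ 0.4413 -0.0423  0.0032] tilt [-0.049 -0.987 -0.151] yaw -3.0278 F [-18.4  -5.9  23.4] w 0.702 t 20.65
```

View pics/w20c.png

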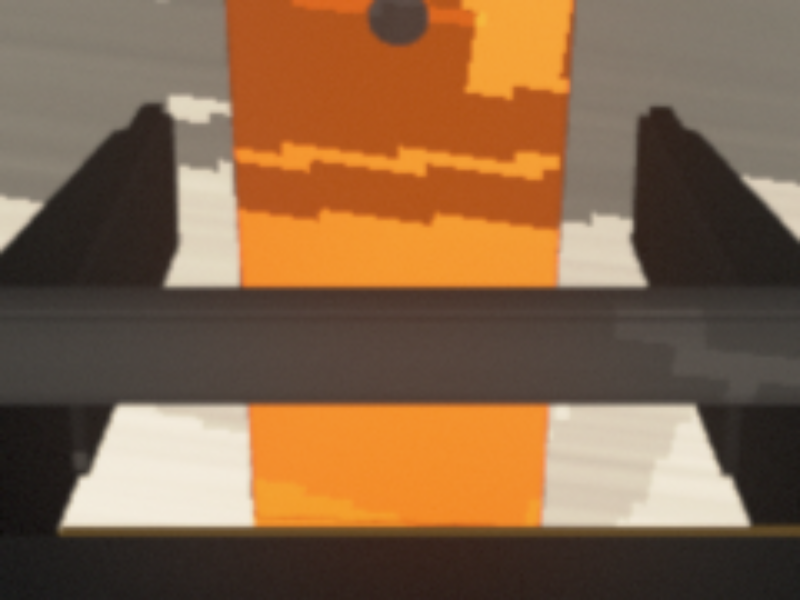

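Call:
play_rows(
  xyz=[
    [0,-0.0015,0],
    [0,0,-0.005],
    [0,0,-0.005],
    [0,0,-0.004],
    [0,0,0],
  ],
  twist=[0,0,0,0,0],
)

```text
time: 21.2
position: [0.4619, -0.0399, -0.0338]
eef_rot: [-0.423, 0.518, 0.554, -0.496]
force: [0.4, -0.4, -0.1]
width: 0.699
```

```bash
python3 st.py
```

```text
P [ 0.4619 -0.0399 -0.0338] tip [ 0.4559 -0.0388  0.0048] tilt [-0.045 -0.988 -0.149] yaw -3.0294 F [ 0.4 -0.4 -0.1] w 0.699 t 21.2
```

Call:
play_rows(
  xyz=[
    [-0.002,0.001,0],
    [0,0,0],
    [0,0,0],
    [0,0,0],
    [0,0,0],
  ],
  twist=[0,0,0,0,0],
  claw=-1,
  newtons=40,
)

```text
time: 21.7
position: [0.4622, -0.0417, -0.035]
eef_rot: [-0.424, 0.518, 0.554, -0.496]
force: [-0.5, 0.3, -0.4]
width: 0.48
```

```bash
python3 st.py
```

```text
P [ 0.4622 -0.0417 -0.035 ] tip [ 0.4562 -0.0406  0.0036] tilt [-0.044 -0.988 -0.15 ] yaw -3.0298 F [-0.5  0.3 -0.4] w 0.48 t 21.7
```

Call:
play_rows(
  xyz=[
    [0,-0.008,0],
    [0,-0.012,0],
    [0,-0.014,0],
    [0,-0.014,0],
    [0,-0.01,0],
  ],
  twist=[0,0,0,0,0],
)

```text
time: 22.2
position: [0.4494, -0.0398, 0.0227]
eef_rot: [-0.426, 0.516, 0.552, -0.497]
force: [1.2, -0.8, -0.9]
width: 0.48
```

```bash
python3 st.py s21; cat >> h.py <<'E'
def tplan(T,y1=None,**k):
    P,R,s=pose(); plan(np.array(T)-R@[0,-.039,0],y1,**k)
E
python3 -c "
from h import *
tplan([.484,.309,.07],np.pi-.1,step=.04)"
```

```text
P [ 0.4494 -0.0398  0.0227] tip [ 0.4437 -0.0387  0.0612] tilt [-0.043 -0.989 -0.142] yaw -3.0301 F [ 1.2 -0.8 -0.9] w 0.48 t 22.2
at [ 0.4505 -0.0399  0.0243] yaw -3.0299 t 22.25 F [1.2 1.2 0.7] w 0.478 tilt [-0.043 -0.988 -0.145] rows 9 j6 -1.89
[0.0379, -0.0012, -0.0087] 0.0235
[0.0381, -0.0012, -0.0078] 0.0235
[0.0383, -0.0012, -0.0069] 0.0235
[0.0384, -0.0012, -0.006] 0.0235
[0.0386, -0.0012, -0.0051] 0.0235
[0.0387, -0.0012, -0.0042] 0.0235
[0.0388, -0.0012, -0.0032] 0.0235
[0.0388, -0.0012, -0.0023] 0.0235
[0.0389, -0.0012, -0.0014] 0.0235
```

View pics/s21c.png

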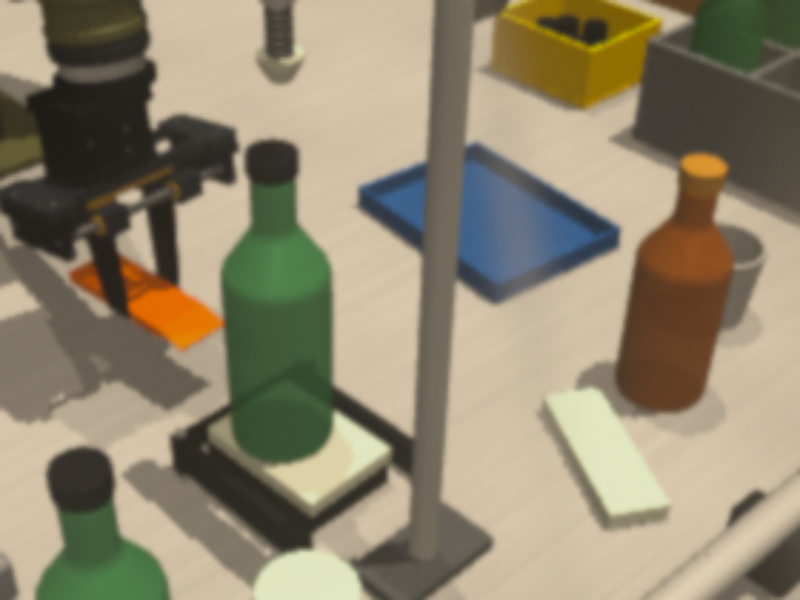

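Call:
play_rows(
  xyz=[
    [0.025,-0.001,-0.005],
    [0.034,-0.001,-0.006],
    [0.034,-0.001,-0.006],
    [0.034,-0.001,-0.006],
    [0.034,-0.001,-0.006],
  ],
  twist=[0.023,0.023,0.023,0.023,0.023],
)

```text
time: 22.75
position: [0.4706, 0.1237, 0.0292]
eef_rot: [-0.458, 0.549, 0.524, -0.462]
force: [0.6, 0.1, -1.2]
width: 0.481
```

Call:
play_rows(
  xyz=[
    [0.034,-0.001,-0.005],
    [0.034,-0.001,-0.005],
    [0.034,-0.001,-0.004],
    [0.025,-0.001,-0.002],
    [0.015,0,0],
  ],
  twist=[0.023,0.023,0.023,0.023,0],
)

```text
time: 23.25
position: [0.494, 0.2729, 0.0319]
eef_rot: [-0.482, 0.57, 0.503, -0.437]
force: [-1.5, -0.2, -0.4]
width: 0.481
```

```bash
python3 st.py; python3 -c "
from h import *
tplan([.484,.309,.05],np.pi-.1,step=.02)"
```

```text
P [0.494  0.2729 0.0319] tip [0.488  0.2741 0.0704] tilt [-0.013 -0.988 -0.155] yaw 3.0301 F [-1.5 -0.2 -0.4] w 0.481 t 23.25
at [0.494  0.2729 0.0319] yaw 3.0301 t 23.25 F [-1.5 -0.2 -0.4] w 0.481 tilt [-0.013 -0.988 -0.155] rows 3 j6 -0.93
[0.0115, 0.0062, 0.0036] -0.0038
[0.0115, 0.0062, 0.0036] -0.0038
[0.0115, 0.0062, 0.0036] -0.0038
```

Call:
play_rows(
  xyz=[
    [0.011,0.003,0.004],
    [0.011,0.005,0.004],
    [0.008,0.007,0.003],
    [0,0.002,0],
    [0,0,0],
  ],
  twist=[0,0,0,0,0],
)

```text
time: 23.75
position: [0.487, 0.3041, 0.0094]
eef_rot: [-0.481, 0.569, 0.502, -0.439]
force: [-0.1, 0.3, -1.4]
width: 0.479
```

```bash
python3 st.py; python3 -c "
from h import *
tplan([.484,.309,.008],np.pi-.1,step=.02)
p=shot('scene','s22');q=shot('top','t22')
a=cv2.resize(p['image'][120:270,280:480,::-1],(400,300));b=cv2.resize(q['image'][210:390,60:300,::-1],(400,300))
cv2.imwrite('pics/st22.png',np.hstack([a,b]))
"
```

```text
P [0.487  0.3041 0.0094] tip [0.4812 0.3054 0.0479] tilt [-0.017 -0.988 -0.152] yaw 3.0323 F [-0.1  0.3 -1.4] w 0.479 t 23.75
at [0.487  0.3041 0.0094] yaw 3.0323 t 23.75 F [-0.1  0.3 -1.4] w 0.479 tilt [-0.017 -0.988 -0.152] rows 3 j6 -0.87
[0.0015, 0.0132, 0.0012] -0.0031
[0.0015, 0.0132, 0.0012] -0.0031
[0.0015, 0.0132, 0.0012] -0.0031
```

View pics/st22.png

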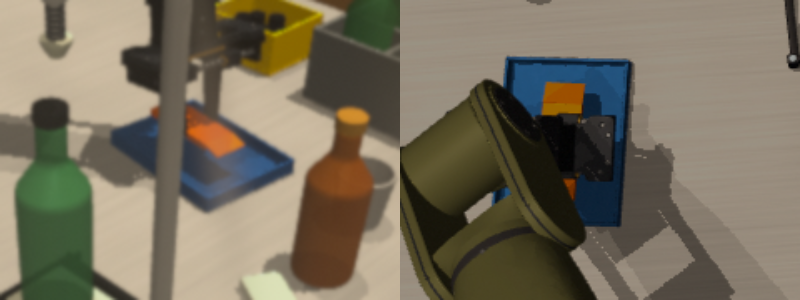

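Call:
play_rows(
  xyz=[
    [0.001,0.01,0.001],
    [0.001,0.01,0.001],
    [0.001,0.008,0.001],
    [0,0.006,0.001],
    [0,0.003,0],
  ],
  twist=[0,0,0,0,0],
)

```text
time: 24.35
position: [0.4901, 0.3052, -0.0299]
eef_rot: [-0.482, 0.57, 0.502, -0.437]
force: [0.2, -0.6, -0.4]
width: 0.479
```

```bash
python3 st.py
```

```text
P [ 0.4901  0.3052 -0.0299] tip [0.4843 0.3065 0.0086] tilt [-0.016 -0.988 -0.153] yaw 3.0296 F [ 0.2 -0.6 -0.4] w 0.479 t 24.35
```

Now lower the last millimetre, release, and look.

Call:
play_rows(
  xyz=[
    [0,0.001,0],
    [0,0,0],
    [0,0,0],
    [0,0,0],
    [0,0,0],
  ],
  twist=[0,0,0,0,0],
  claw=0.4,
)

```text
time: 24.85
position: [0.4911, 0.3056, -0.0304]
eef_rot: [-0.482, 0.57, 0.502, -0.437]
force: [-0.4, 0.3, 1.3]
width: 0.695
```

Call:
play_rows(
  xyz=[
    [0,-0.01,-0.001],
    [0,-0.02,-0.003],
    [0,-0.03,-0.004],
    [0,-0.03,-0.004],
    [0,-0.02,0],
  ],
  twist=[0,0,0,0,0],
)

```text
time: 25.35
position: [0.4839, 0.3066, 0.0832]
eef_rot: [-0.482, 0.57, 0.5, -0.439]
force: [0.4, 0.7, -0.5]
width: 0.696
```

```bash
python3 st.py; python3 -c "
from h import *
p=shot('scene','s23');q=shot('wrist','w23')
a=cv2.resize(p['image'][120:345,190:490,::-1],(400,300));b=cv2.resize(q['image'][:,:,::-1],(400,300))
cv2.imwrite('pics/st23.png',np.hstack([a,b]))
"
```

```text
P [0.4839 0.3066 0.0832] tip [0.4782 0.308  0.1217] tilt [-0.018 -0.989 -0.15 ] yaw 3.03 F [ 0.4  0.7 -0.5] w 0.696 t 25.35
```

View pics/st23.png

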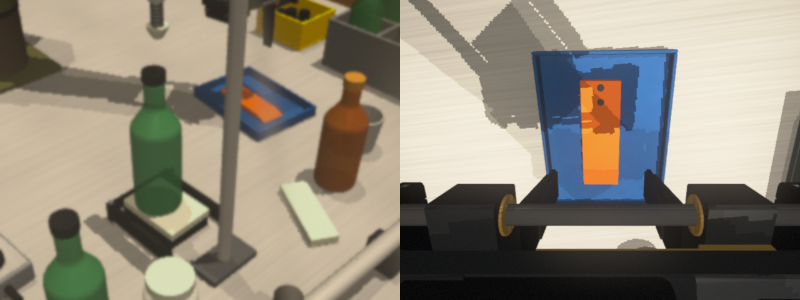

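```bash
python3 -c "
from h import *
tplan([.43,0.0,.13],np.pi-.0,step=.045)"
```

```text
at [0.4854 0.3077 0.0848] yaw 3.03 t 25.45 F [ 1.3 -1.   0.1] w 0.702 tilt [-0.015 -0.988 -0.153] rows 7 j6 -0.88
[-0.0447, -0.0006, 0.002] -0.0159
[-0.0446, -0.0006, 0.0027] -0.0159
[-0.0446, -0.0006, 0.0034] -0.0159
[-0.0445, -0.0006, 0.0041] -0.0159
[-0.0445, -0.0006, 0.0048] -0.0159
[-0.0444, -0.0006, 0.0055] -0.0159
[-0.0443, -0.0006, 0.0062] -0.0159
```

Call:
play_rows(
  xyz=[
    [-0.03,-0.001,0.003],
    [-0.04,-0.001,0.004],
    [-0.04,-0.001,0.005],
    [-0.04,-0.001,0.006],
    [-0.04,-0.001,0.006],
  ],
  twist=[-0.016,-0.016,-0.016,-0.016,-0.016],
  claw=-1,
  newtons=20,
)

```text
time: 25.95
position: [0.444, 0.1182, 0.087]
eef_rot: [-0.459, 0.549, 0.524, -0.463]
force: [0.2, -0.3, 0.5]
width: 0.334
```

```bash
python3 st.py; python3 -c "
from h import *
tplan([.45,-.17,.13],np.pi-.0,step=.045)"
```

```text
P [0.444  0.1182 0.087 ] tip [0.4382 0.1194 0.1256] tilt [-0.028 -0.988 -0.15 ] yaw 3.1233 F [ 0.2 -0.3  0.5] w 0.334 t 25.95
at [0.444  0.1182 0.087 ] yaw 3.1233 t 25.95 F [ 0.2 -0.3  0.5] w 0.334 tilt [-0.028 -0.988 -0.15 ] rows 7 j6 -1.34
[-0.0413, 0.0009, -0.0025] -0.0026
[-0.0413, 0.0009, -0.0024] -0.0026
[-0.0413, 0.0009, -0.0023] -0.0026
[-0.0413, 0.0009, -0.0022] -0.0026
[-0.0413, 0.0009, -0.0021] -0.0026
[-0.0413, 0.0009, -0.002] -0.0026
[-0.0413, 0.0009, -0.0019] -0.0026
```

Call:
play_rows(
  xyz=[
    [-0.042,0,0],
    [-0.042,0,0],
    [-0.042,0,0],
    [-0.042,0,0],
    [-0.042,0,0],
  ],
  twist=[0,0,0,0,0],
)

```text
time: 26.45
position: [0.4339, -0.0986, 0.0878]
eef_rot: [-0.459, 0.547, 0.524, -0.465]
force: [0.8, 0.5, -0.3]
width: 0.001
```

```bash
python3 st.py; python3 -c "
from h import *
tplan([.502,-.2995,.10],np.pi-.0,step=.045)"
```

```text
P [ 0.4339 -0.0986  0.0878] tip [ 0.4282 -0.0974  0.1263] tilt [-0.028 -0.989 -0.146] yaw 3.1268 F [ 0.8  0.5 -0.3] w 0.001 t 26.45
at [ 0.4339 -0.0986  0.0878] yaw 3.1268 t 26.45 F [ 0.8  0.5 -0.3] w 0.001 tilt [-0.028 -0.989 -0.146] rows 5 j6 -1.92
[-0.04, 0.0086, -0.0144] -0.003
[-0.04, 0.0086, -0.0143] -0.003
[-0.04, 0.0086, -0.0142] -0.003
[-0.0401, 0.0086, -0.0141] -0.003
[-0.0401, 0.0086, -0.0139] -0.003
```

Call:
play_rows(
  xyz=[
    [-0.04,0.005,-0.012],
    [-0.04,0.005,-0.014],
    [-0.04,0.005,-0.014],
    [-0.036,0.005,-0.014],
    [-0.025,0.004,-0.01],
  ],
  twist=[0,0,0,0,0],
)

```text
time: 26.95
position: [0.4935, -0.2908, 0.0729]
eef_rot: [-0.462, 0.547, 0.522, -0.464]
force: [-0.2, -0.3, 1.0]
width: 0.008
```

Call:
play_rows(
  xyz=[
    [0,0,0],
    [0,0,0],
    [0,0,0],
    [0,0,0],
    [0,0,0],
  ],
  twist=[0,0,0,0,0],
)

```text
time: 27.45
position: [0.4911, -0.2898, 0.0684]
eef_rot: [-0.465, 0.545, 0.521, -0.464]
force: [-0.5, -0.2, -0.1]
width: 0.004
```

```bash
python3 st.py; python3 -c "
from h import *
tplan([.502,-.2995,.07],np.pi-.0,step=.02)
import pickle
p=shot('scene','s24');q=shot('wrist','w24');pickle.dump(q,open('w24.pkl','wb'))
a=cv2.resize(p['image'][180:405,80:380,::-1],(400,300));b=cv2.resize(q['image'][:,:,::-1],(400,300))
cv2.imwrite('pics/st24.png',np.hstack([a,b]))
for k in ['blue_top','green_top','red_top']:
  r=finder.recognise(q,k); print(k,[(np.round(x['box'],1).tolist(),round(x['confidence'],2),ray(q,x['box'][:2],.059).round(4)) for x in r[:2]])
"
```

```text
P [ 0.4911 -0.2898  0.0684] tip [ 0.4858 -0.2889  0.107 ] tilt [-0.022 -0.99  -0.137] yaw 3.1173 F [-0.5 -0.2 -0.1] w 0.004 t 27.45
at [ 0.4911 -0.2898  0.0684] yaw 3.1173 t 27.45 F [-0.5 -0.2 -0.1] w 0.004 tilt [-0.022 -0.99  -0.137] rows 3 j6 -2.24
[-0.0031, 0.0131, -0.0037] -0.0081
[-0.0032, 0.0131, -0.0037] -0.0081
[-0.0032, 0.0131, -0.0037] -0.0081
blue_top [([307.4, 266.6, 42.7, 42.5], 0.65, array([ 0.4942, -0.2989,  0.059 ]))]
green_top []
red_top [([292.8, 173.8, 48.1, 50.4], 0.56, array([ 0.4368, -0.3046,  0.059 ]))]
```

View pics/st24.png

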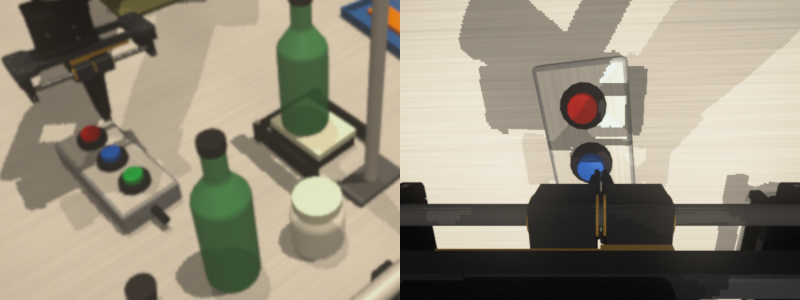

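Call:
play_rows(
  xyz=[
    [-0.004,0.006,-0.004],
    [-0.004,0.009,-0.004],
    [-0.003,0.01,-0.004],
    [0,0.008,-0.001],
    [0,0,0],
  ],
  twist=[0,0,0,0,0],
)

```text
time: 28.2
position: [0.5102, -0.304, 0.0351]
eef_rot: [-0.465, 0.546, 0.521, -0.464]
force: [-0.9, -0.2, 0.2]
width: 0.007
```

```bash
python3 st.py; python3 -c "
from h import *
tplan([.500,-.2995,.052],np.pi-.0,step=.02)
p=shot('scene','s25');q=shot('wrist','w25')
a=cv2.resize(p['image'][220:370,80:280,::-1],(400,300));b=cv2.resize(q['image'][220:400,200:440,::-1],(400,300))
cv2.imwrite('pics/st25.png',np.hstack([a,b]))
"
```

```text
P [ 0.5102 -0.304   0.0351] tip [ 0.5049 -0.303   0.0738] tilt [-0.022 -0.99  -0.138] yaw 3.1167 F [-0.9 -0.2  0.2] w 0.007 t 28.2
at [ 0.5102 -0.304   0.0351] yaw 3.1167 t 28.2 F [-0.9 -0.2  0.2] w 0.007 tilt [-0.022 -0.99  -0.138] rows 2 j6 -2.25
[0.0019, 0.0104, 0.0039] -0.0124
[0.002, 0.0104, 0.0039] -0.0124
```

View pics/st25.png

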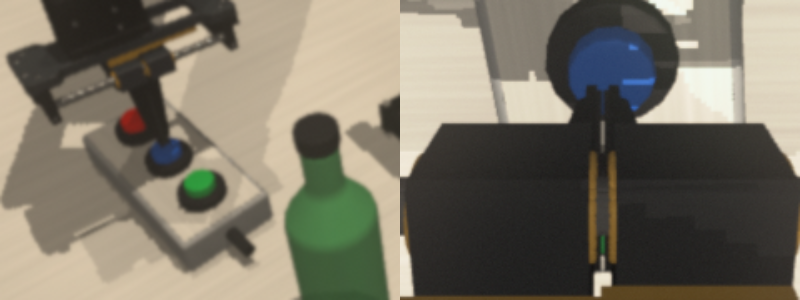

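Call:
play_rows(
  xyz=[
    [0.002,0.003,0.003],
    [0.002,0.004,0.003],
    [0,0.005,0.001],
    [0,0.005,0.001],
    [0,0.005,0.001],
  ],
  twist=[0,0,0,0,0],
)

```text
time: 28.8
position: [0.5061, -0.301, 0.0156]
eef_rot: [-0.463, 0.548, 0.521, -0.463]
force: [-11.7, 9.2, 35.2]
width: 0.001
```

```bash
python3 st.py
```

```text
P [ 0.5061 -0.301   0.0156] tip [ 0.5005 -0.2999  0.0541] tilt [-0.025 -0.989 -0.143] yaw 3.1172 F [-11.7   9.2  35.2] w 0.001 t 28.8
```

Call:
play_rows(
  xyz=[
    [0,0,0],
    [0,-0.008,0],
    [0,-0.014,0],
    [0,-0.012,0],
    [0,0,0],
  ],
  twist=[0,0,0,0,0],
)

```text
time: 29.3
position: [0.5016, -0.3007, 0.0534]
eef_rot: [-0.462, 0.548, 0.521, -0.463]
force: [-0.5, 0.6, 0.5]
width: 0.005
```

```bash
python3 st.py; python3 -c "
from h import *
tplan([.559,-.294,.085],np.pi-.0,step=.02)
p=shot('scene','s26')
cv2.imwrite('pics/s26c.png',cv2.resize(p['image'][220:370,80:280,::-1],(800,600)))
"
```

```text
P [ 0.5016 -0.3007  0.0534] tip [ 0.496  -0.2996  0.092 ] tilt [-0.026 -0.989 -0.145] yaw 3.1175 F [-0.5  0.6  0.5] w 0.005 t 29.3
at [ 0.5016 -0.3007  0.0534] yaw 3.1175 t 29.3 F [-0.5  0.6  0.5] w 0.005 tilt [-0.026 -0.989 -0.145] rows 4 j6 -2.25
[0.0019, 0.004, -0.0153] -0.006
[0.0018, 0.004, -0.0153] -0.006
[0.0017, 0.004, -0.0153] -0.006
[0.0016, 0.004, -0.0153] -0.006
```

View pics/s26c.png

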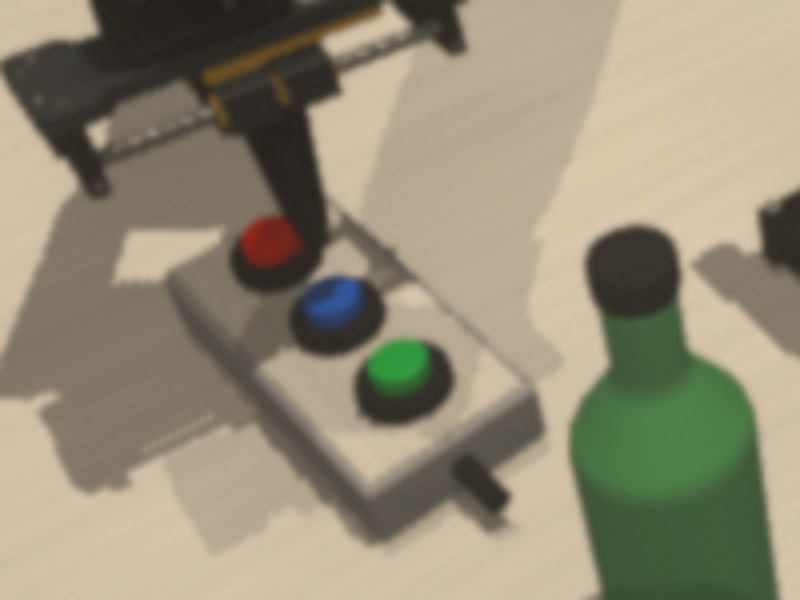

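Call:
play_rows(
  xyz=[
    [0.002,0.002,-0.014],
    [0.002,0.002,-0.015],
    [0.002,0.002,-0.015],
    [0.001,0.002,-0.014],
    [0,0,0],
  ],
  twist=[0,0,0,0,0],
)

```text
time: 29.85
position: [0.5649, -0.2936, 0.0507]
eef_rot: [-0.463, 0.547, 0.521, -0.463]
force: [-0.9, 0.5, -0.2]
width: 0.002
```

```bash
python3 st.py; python3 -c "
from h import *
tplan([.559,-.294,.068],np.pi-.0,step=.01)
"
```

```text
P [ 0.5649 -0.2936  0.0507] tip [ 0.5594 -0.2926  0.0893] tilt [-0.024 -0.99  -0.142] yaw 3.1174 F [-0.9  0.5 -0.2] w 0.002 t 29.85
at [ 0.5649 -0.2936  0.0507] yaw 3.1174 t 29.85 F [-0.9  0.5 -0.2] w 0.002 tilt [-0.024 -0.99  -0.142] rows 3 j6 -2.17
[-0.0003, 0.007, 0.0011] -0.0081
[-0.0003, 0.007, 0.0011] -0.0081
[-0.0003, 0.007, 0.0011] -0.0081
```

Call:
play_rows(
  xyz=[
    [0,0.006,0.001],
    [0,0.006,0.001],
    [0,0.005,0.001],
    [0,0.003,0],
    [0,0,0],
  ],
  twist=[0,0,0,0,0],
)

```text
time: 30.35
position: [0.5633, -0.2932, 0.0265]
eef_rot: [-0.465, 0.546, 0.521, -0.464]
force: [-0.6, 0.1, -0.4]
width: 0.001
```

```bash
python3 st.py; python3 -c "
from h import *
p=shot('scene','s27')
cv2.imwrite('pics/s27c.png',cv2.resize(p['image'][220:370,80:280,::-1],(800,600)))
"
```

```text
P [ 0.5633 -0.2932  0.0265] tip [ 0.558  -0.2922  0.0651] tilt [-0.022 -0.99  -0.138] yaw 3.1175 F [-0.6  0.1 -0.4] w 0.001 t 30.35
```

View pics/s27c.png

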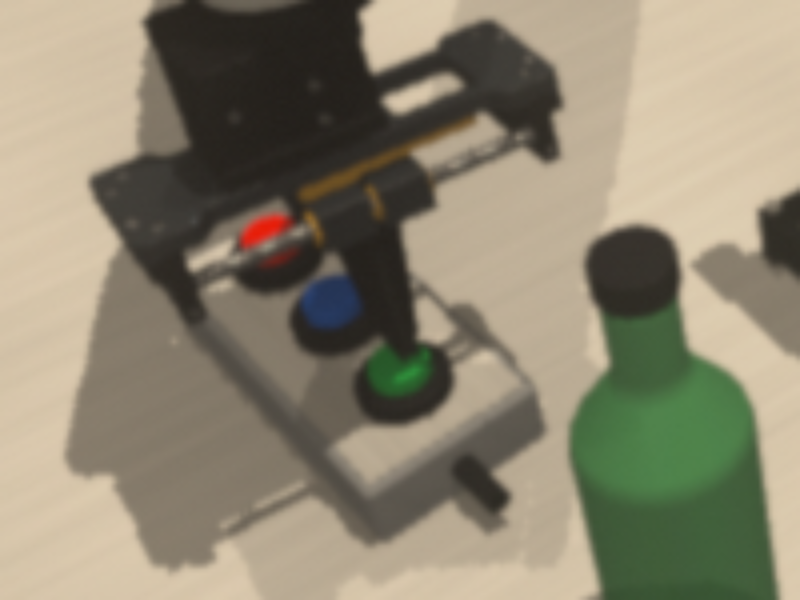

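Tip is over green. Press.

Call:
play_rows(
  xyz=[
    [0,0.004,0],
    [0,0.004,0],
    [0,0.004,0],
    [0,0.004,0],
    [0,0.004,0],
  ],
  twist=[0,0,0,0,0],
)

```text
time: 30.9
position: [0.5651, -0.2942, 0.0155]
eef_rot: [-0.466, 0.544, 0.521, -0.465]
force: [-17.6, 8.3, 29.3]
width: 0.006
```

```bash
python3 st.py; python3 -c "
from h import *
p=shot('scene','s28')
cv2.imwrite('pics/s28c.png',cv2.resize(p['image'][220:370,80:280,::-1],(800,600)))
"
```

```text
P [ 0.5651 -0.2942  0.0155] tip [ 0.5599 -0.2932  0.0542] tilt [-0.02  -0.991 -0.133] yaw 3.1187 F [-17.6   8.3  29.3] w 0.006 t 30.9
```

View pics/s28c.png

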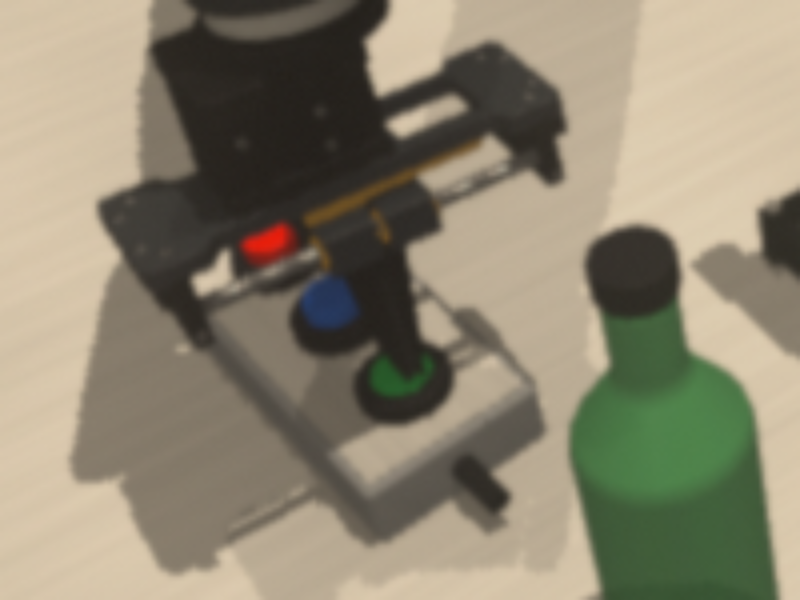

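Green is fully down (against its stop at 29 N). Lift away, then verify everything.

Call:
play_rows(
  xyz=[
    [0,-0.004,0],
    [0,-0.012,0],
    [0,-0.02,0],
    [0,-0.02,0.005],
    [0,-0.015,0.01],
  ],
  twist=[0,0,0,0,0],
)

```text
time: 31.45
position: [0.5409, -0.2919, 0.0868]
eef_rot: [-0.466, 0.543, 0.521, -0.465]
force: [-0.1, -0.2, 0.6]
width: 0.006
```

Call:
play_rows(
  xyz=[
    [0,-0.01,0.02],
    [0,0,0.02],
    [0,0,0.01],
    [0,0,0],
    [0,0,0],
  ],
  twist=[0,0,0,0,0],
)

```text
time: 31.95
position: [0.4903, -0.2922, 0.0944]
eef_rot: [-0.463, 0.546, 0.521, -0.464]
force: [0.6, 0.1, 0.5]
width: 0.008
```

```bash
python3 st.py s29; python3 - <<'E'
from h import *
import pickle
q=shot('top','t29');pickle.dump(q,open('t29.pkl','wb'))
cv2.imwrite('pics/t29c.png',cv2.resize(q['image'][60:360,100:500,::-1],(800,600)))
E
```

```text
P [ 0.4903 -0.2922  0.0944] tip [ 0.4849 -0.2911  0.133 ] tilt [-0.025 -0.99  -0.14 ] yaw 3.1195 F [0.6 0.1 0.5] w 0.008 t 31.95
```

View pics/t29c.png

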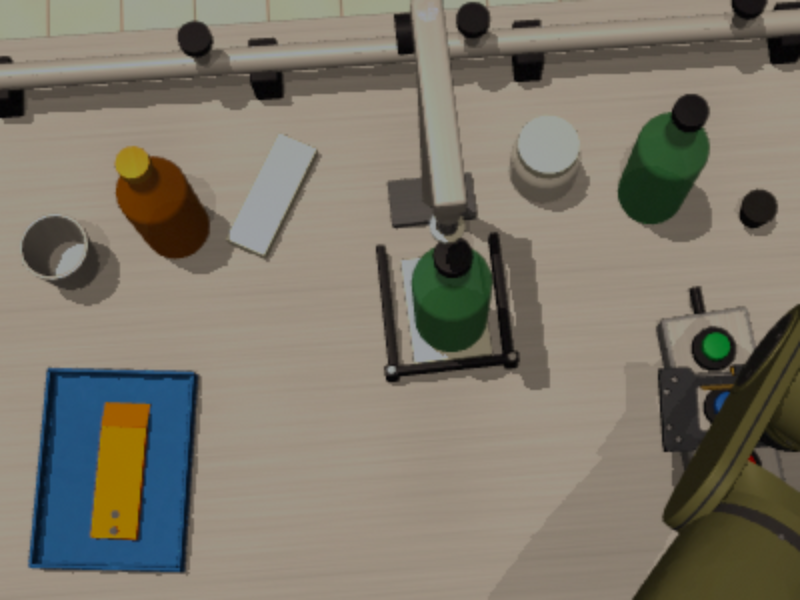

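View pics/s29.png

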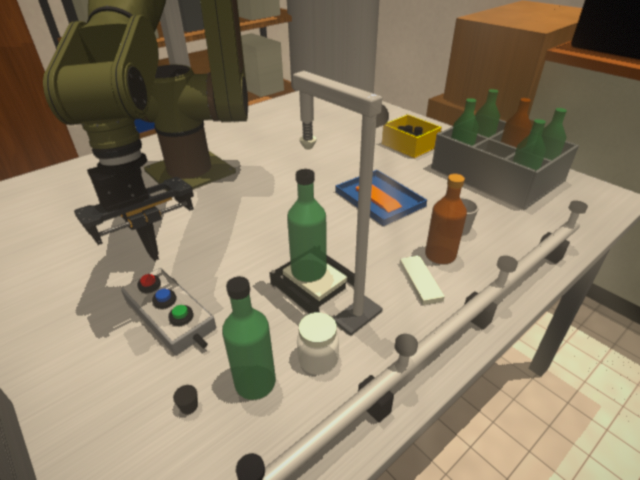

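```bash
python3 - <<'E'
from h import *
import pickle
p=pickle.load(open('t29.pkl','rb'))
f=lambda c,z: ray(p,(c[0]/2+100,c[1]/2+60),z)[:2]
o=np.array([.6167,-.0312]);a=.04;S=np.array([[np.cos(a),np.sin(a)],[-np.sin(a),np.cos(a)]])
for n,c,z in [('rest fl',(411,361),.034),('rest bl',(402,260),.034),('rest fr',(491,354),.034),('bottle front',(453,350),.034),('btl L',(415,325),.034),('btl R',(489,322),.034)]:
    print(n,(S@(f(c,z)-o)).round(4))
t=np.array([.4837,.3089]);a=-.1;S=np.array([[np.cos(a),np.sin(a)],[-np.sin(a),np.cos(a)]])
cs=[f(c,z) for c,z in [((103,403),.007),((150,404),.007),((91,538),.014),((137,540),.014)]]
print('shim in tray',S@(np.mean(cs,0)-t))
E
```

```text
rest fl [-0.0456  0.041 ]
rest bl [0.0602 0.0388]
rest fr [-0.0476 -0.0398]
bottle front [-0.0392 -0.0023]
btl L [-0.0092  0.033 ]
btl R [-0.0146 -0.0418]
shim in tray [ 0.0003309  -0.00133512]
```

```bash
python3 -c "
from station import workorder
print(workorder.close_job())"
```

```text
the job is handed in; nothing more can be done
None
```

The job is done and handed in at about 32 s of the 72 s limit; handing in gave no verdict.

**What I did:** I drew the orange shim out from under the stack towards the robot, regripped it across its middle and laid it in the blue tray. Then I pressed the blue button and, after it, the green one. Each was pushed to its stop (about 35 N and 29 N) and let up again.

**Last checks from the camera pictures:**
- **Shim:** it lies in the tray within about 2 mm of the middle, let go.
- **Stack:** the rest's centre is at about station x = 8 mm, y = 0. The bottle looks upright and stands about 10 mm from the rest's centre. I did not measure the riser separately.
- **Buttons:** green was up in the last top view, and the last scene view shows all three up. I did not touch red.
- **Bystanders and arm:** the bystanders look unmoved, and the arm is clear with near-zero force.

**What went wrong or disagreed:**
- **Fingertip position:** the pictures showed the fingertips about 39 mm above the reported TCP, so I worked to that offset.
- **First two grips:** the first closing passed above the shim. The second pushed it about 7 mm sideways and turned it about 0.1 rad while it was still under the stack, so I realigned before gripping.
- **Lean:** the gripper leaned back about 0.2 rad while pulling. The bottle rocked back and then settled.
- **Pull:** the pull reached about 11 to 12 N.
- **Bench contact:** the open fingers pressed on the bench with about 23 N while I moved along the shim to regrip it.

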